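Fill the sampler tray, then hold its clamp open

ROBOT

A 7-joint arm with a two-finger parallel gripper is mounted at the origin on the work surface. World frame = base frame: x ahead of the robot, y to its left, z up, the work surface at z = 0. Lengths are in m, angles in rad, forces in N, time in s.
With the tool pointing down it reaches from about 0.425 to 0.875 m from the base axis. Payload 8.4 kg.
Tool frame: the origin (TCP) lies on the front face of the gripper's body, between the roots of the fingers; the fingertips stand 73 mm ahead of it and the grasp point (between the pads) lies 54 mm ahead of it; z points along the fingers, y is the direction in which the jaws open and shut (so a half turn about z gives the same grasp; the last joint's range is limited). The gripper opens to 85 mm and grips with 20 to 120 N. Pads are 22 mm wide; open, the fingers measure 114 mm over their backs; the gripper's body (76 mm by 85 mm) begins 54 mm behind the grasp point. The pads swing forward as they close: fully open they stand 13 mm farther back than shut.
Start: joints at [-1.329, 0.333, 0.04, 1.465, -0.013, 1.343, -0.059], TCP at [0.217, 0.613, 0.304] pointing down, gripper open.
Joint ranges: [-2.58, 2.58], [-0.38, 2.09], [-1.3, 1.39], [0.25, 2.4], [-1.5, 4.64], [0.08, 2.09], [-2.65, 2.65]. Speed limits (rad/s): [2.22, 2.22, 2.79, 2.79, 3.14, 3.14, 3.14].

INTERFACE

Orientations are given as a rotation vector (axis times angle).
In Python, from plant import manip, vision gives the robot as it stands.
- The arm moves only by the tool step_arm, never from a script. Its argument "motion" is a list that holds one entry, the list of rows, each a list of 7 numbers: the opening in per cent of the stroke, from 0 (shut) to 100 (fully open), then the shift along the tool's x, y, z in m, then the turn, a rotation vector about the tool's x, y, z in degrees. In form: [[[claw, dx, dy, dz, ax, ay, az], ...]]. A call has 1 to 12 rows; each row shifts and turns the commanded pose from where the row before left it, along the tool's axes as they then stand; what a row does not reach is not made up. A row lasts 1/10 s, in which the tool goes at most 50 mm and 8.59 degrees, less where a joint would pass 70% of its speed; a pose out of reach is approached as far as the arm can. A call with a gripper value outside its range is refused whole. The fingers move at their own pace and stop on an object; the grip force is fixed at half the most. Time passes only in rows, so rows that do not move let the fingers close. It gives the time, the measured TCP pose, the force and the opening at its end, in the units of the state.
- manip.observe(): the state, without advancing time (a new reading comes with each control period).
- vision.read_camera(name): name is "scene" or "top"; returns (picture, depth): 384x512x3 uint8, red, green, blue; 384x512 float32, m along the optical axis (not along the pixel's ray), 0 where there is no reading.
- vision.camera_params(name): a dict with "fx", "fy", "cx", "cy" (pixels), "cam_to_world" (4x4, takes a point from camera to world coordinates). Camera axes: x right, y down, z forward; pixel columns grow to the right and rows downward; lengths in m; the calibration is good to about 2 mm. A picture is of the moment at which its call begins. camera_params takes no time and is no camera call.
- manip.sign_off(): hands the job in, once; it reports no verdict.
The state is a dict: "clock": time; "q": joint angles; "qvel": joint speeds; "joint_efforts": joint torques, N m; "tool_pos": TCP position; "ee_rot": TCP orientation; "contact_force": force on the tool from outside, world axes, zero at the start; "wrist_torque": the same for the moment, N m; "width": finger opening in m.
Only numpy, scipy, OpenCV 4.12 (cv2) and the standard library are available. Lean on these libraries where they do the work, as an engineer would, in place of code of your own. Each camera call takes 0.05 s, during which the arm holds its last target.

TASK

Put the round vial and the square bottle that stand on the bench into their matching pockets in the sampler's tray, fully down and upright, while the spring clamp still grips the tray. Then pull the clamp slide out by its knob until the line on the slide meets the line on its guide, and finish while still holding it there, so that I can lift the tray out. Leave the small pot in the tray and everything else where they are.

Things in the scene. Friction and masses are not known exactly. Their poses are not given: they have to be found in the camera images.
- vial_mid (a point): Round vial to be loaded: amber glass, white screw cap. 28 mm diameter over the lower 52 mm, 70 mm tall with the cap (cap 23 mm diameter, top 13 mm). The point is at its centre, 35 mm above its foot; z is up its axis. About 45 g (30 to 65 g). It starts upright on the bench. Grip it well up (40 to 46 mm above its foot): seated, the tray's top is only 14 mm above its foot.
- bottle_mid (a point): Square bottle to be loaded: amber glass, white screw cap. Body 30 x 30 mm, 52 mm high, then a neck and a 23 mm cap to 70 mm in all. The point is at its centre, 35 mm above its foot; x and y are square to its flat sides, z up. About 55 g (38 to 77 g). Starts upright on the bench, turned at random. Grip it well up, as the vial.
- round_pocket (a point): Centre of the mouth of the tray's free round pocket (31 mm diameter, 14 mm deep, 2 mm bevel at the mouth), in the tray's top face, 24 mm above the black deck and 144 mm above the bench. Axes are the tray's: x along its 85.5 mm side, away from the clamp; y along its 127.7 mm side; z up. The tray is a grey plastic block, loose, gripped in its nest by the clamp.
- square_pocket (a point): Centre of the mouth of the tray's square pocket (33 x 33 mm, 14 mm deep, 2 mm bevel, sides along the tray's x and y), in the tray's top face, 84 mm from the round pocket towards the tray's -y. Same axes.
- pot_mid (a point): Small round amber pot with a white cap, 28 mm diameter, 23 mm tall, sitting in the tray's middle round pocket, midway between the two free ones; 9 mm of it stands above the tray. The point is its centre. Leave it there.
- clamp (a joint): How far the clamp slide is pulled out, in m: about 0 (within 1 mm) with its nose pressed on the tray by its spring, 0.026 when the line on the slide meets the line on the guide, end stop at 0.040. It grows as the knob moves level along the tray's -x, away from the tray. The spring pulls it shut with about 6 N closed and 10 N at the line, and shuts it when let go.
- clamp_knob (a point): Steel knurled knob standing upright on the clamp slide, 20 mm diameter, 28 mm high; the point is its centre, 32 mm above the deck (152 mm above the bench). Beneath it are a thinner neck and the slide's bar, whose top is 10.5 mm above the deck (21.5 mm below the point). The knob stands 127 mm from the tray's centre when closed. The guide rails (13 mm high) end 15 mm short of its axis, on the tray's side.
- clamp_index (a point): Middle of the black line across the top of the aluminium slide bar; it moves with the slide. x, y as the tray's.
- open_line (a point): Point midway between the two white lines engraved across the tops of the dark guide rails, on either side of the slide: the open mark. Fixed; 26 mm along -x from the slide's line when closed.
- sampler: Plate sampler, fixed: white body, black deck 315 x 280 mm, 120 mm above the bench, carrying the tray nest and the clamp. Origin on the bench under the nest's centre; x points away from the clamp's knob (which is on the robot's side), y left. On its +y flank, 125 to 245 mm from the centre, a syringe pump with a parked probe arm, 250 mm high, and a low basin.
- jar_mid (a point): Low wide amber jar with a white lid, 44 mm diameter, 48 mm tall, on the bench near the vial and bottle; the point is its centre. Not part of the job: leave it.
- dish_mid (a point): Covered glass dish, 62 mm diameter, 16 mm high, on the deck beyond the tray; the point is its centre. Leave it.
Mind the look-alikes: they are no part of the job. There is more than one size of the part that bears round_pocket; the job needs the largest.

How it is judged:
By the outcome, as a careful person would: the job done as asked, in the order asked, and still so for the second after the job is handed in, while the arm keeps its last pose, push and grip.
It also fails if it takes over 72 s, if anything falls off the work surface, if the arm or the gripper's body presses on something with over 40 N, if the wrist force passes 120 N, or if a joint passes its speed limit or range.

## Working session

There is one attempt and no reset: what is moved stays moved. The work goes in short steps, Python scripts to look and compute and a tool call to move; the robot and the scene stay as the last step left them, time stands still between calls to the robot, and variables do not carry over. Pictures are saved under pics/ and viewed, and the job is handed in when it is done.

Besides the shell and the picture viewer there is one more tool, called after "Call:" by a JSON object that holds its "api" and its "payload", one argument or row to a line. step_arm: Moves the arm, as the interface text tells. Its arguments: {"type":"object","properties":{"motion":{"type":"array","items":{"type":"array","items":{"type":"array","items":{"type":"number"}}}}},"required":["motion"]}

```bash
ls; mkdir -p pics
python3 - <<'E'
from plant import manip, vision
import cv2, numpy as np
s=manip.observe(); print({k:np.round(v,3).tolist() for k,v in s.items()})
for n in("scene","top"):
    p,d=vision.read_camera(n); np.savez(f"pics/{n}0.npz",p=p,d=d)
    cv2.imwrite(f"pics/{n}0.png",p[:,:,::-1])
    c=vision.camera_params(n); print(n,c["fx"],c["cx"],c["cy"],np.round(c["cam_to_world"],3).tolist())
E
```

```text
pics
{'clock': 0.0, 'q': [-1.329, 0.334, 0.04, 1.466, -0.013, 1.343, -0.059], 'qvel': [-0.0, -0.001, 0.001, -0.001, 0.0, -0.001, 0.001], 'joint_efforts': [0.0, -65.855, 1.366, -40.557, 0.017, 0.012, -0.0], 'tool_pos': [0.217, 0.612, 0.303], 'ee_rot': [-0.533, -3.096, 0.003], 'contact_force': [0.29, -0.36, -0.153], 'wrist_torque': [0.029, -0.056, -0.0], 'width': 0.086}
scene 370.2490570762926 258.98506490093297 189.8344460888456 [[-0.785, 0.474, -0.398, 0.888], [0.619, 0.616, -0.487, 0.284], [0.014, -0.629, -0.777, 0.729], [0.0, 0.0, 0.0, 1.0]]
top 372.9719070049234 256.5401407998991 185.22902923836799 [[-0.016, -0.988, 0.156, 0.385], [-0.999, 0.02, 0.028, -0.132], [-0.031, -0.155, -0.987, 1.107], [0.0, 0.0, 0.0, 1.0]]
```

View pics/scene0.png

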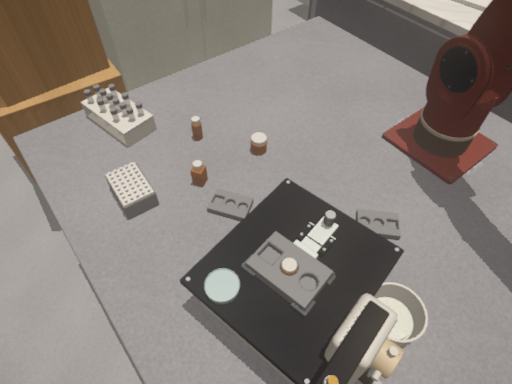

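View pics/top0.png

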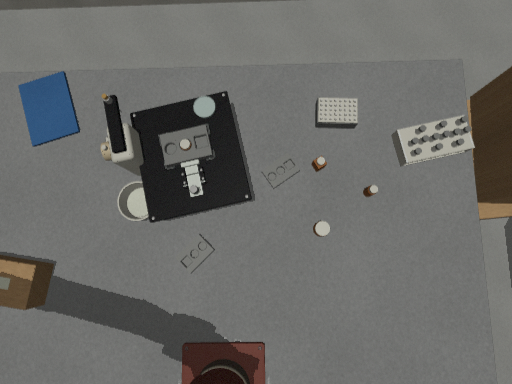

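The scene picture shows these candidates:
- **Round vial:** (197,127) in scene and (371,190) in top. Look-alikes are the racked vials at (117,105), the jar at (259,143) and the pot in the tray at (290,265).
- **Square bottle:** (199,173) in scene and (320,162) in top.
- **Tray:** on the deck at (288,270) in scene and (187,146) in top. Smaller trays lie on the bench at (231,204) and (378,222) in scene.
- **Knob:** (330,217) in scene.

I choose the free-standing vial, the square bottle and the tray on the deck. Next I check close crops.

Run:
```python
import cv2, numpy as np
s=cv2.imread("pics/scene0.png"); t=cv2.imread("pics/top0.png")
cv2.imwrite("pics/c1.png",np.hstack([cv2.resize(s[105:205,170:270],(400,400),interpolation=2),cv2.resize(t[140:240,300:400],(400,400),interpolation=2)]))
cv2.imwrite("pics/c2.png",np.hstack([cv2.resize(s[195:315,230:350],(400,400),interpolation=2),cv2.resize(t[110:210,140:240],(400,400),interpolation=2)]))
```

```text
(no output)
```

View pics/c1.png

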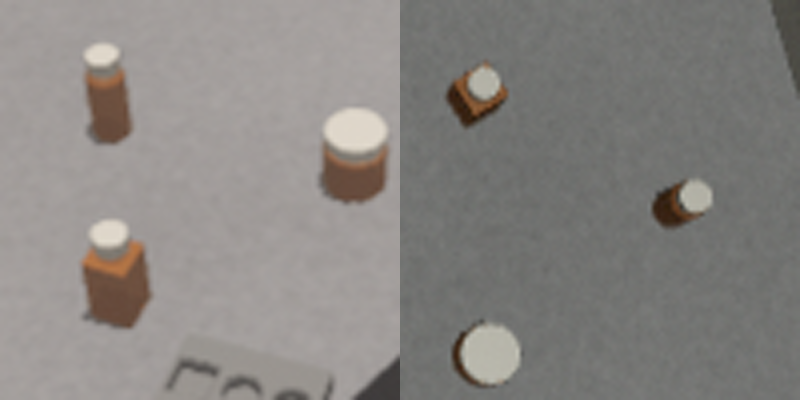

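View pics/c2.png

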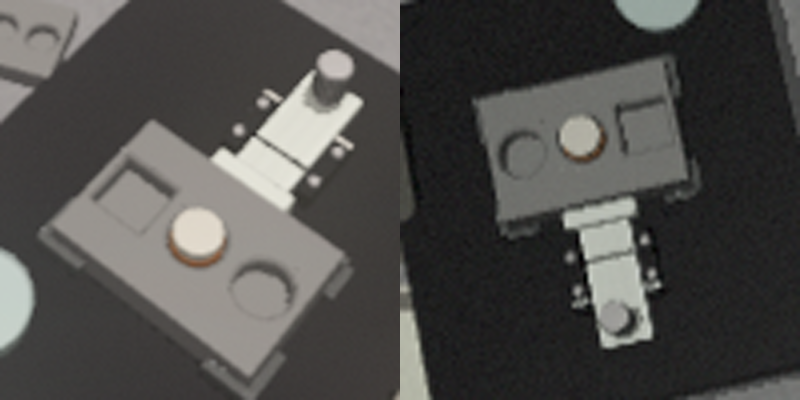

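The crops confirm the choice. The square bottle has a shouldered body, the vial is slim and round, and the tray on the deck holds the pot, with round and square free pockets. Its round pocket is on the +y side, at top (170,149).

```bash
cat > h.py <<'E'
import cv2, numpy as np
from plant import vision
def ray(n,uv,z):
    c=vision.camera_params(n); M=np.array(c["cam_to_world"])
    uv=np.atleast_2d(np.asarray(uv,float))
    d=np.c_[(uv[:,0]-c["cx"])/c["fx"],(uv[:,1]-c["cy"])/c["fy"],np.ones(len(uv))]@M[:3,:3].T
    o=M[:3,3]; return o+d*((z-o[2])/d[:,2])[:,None]
def proj(n,P):
    c=vision.camera_params(n); M=np.linalg.inv(np.array(c["cam_to_world"]))
    p=np.atleast_2d(P)@M[:3,:3].T+M[:3,3]
    return np.c_[p[:,0]/p[:,2]*c["fx"]+c["cx"],p[:,1]/p[:,2]*c["fy"]+c["cy"]]
def blob(img,seed,thr,r=14,k=8,sat=60):
    """contour of bright whitish blob at the seed, sub-pixel through upscaling"""
    u,v=seed; x0,y0=max(u-r,0),max(v-r,0)
    c=img[y0:v+r,x0:u+r]; c=cv2.resize(c,None,fx=k,fy=k,interpolation=cv2.INTER_CUBIC)
    h=cv2.cvtColor(c,cv2.COLOR_BGR2HSV)
    m=((h[...,2]>thr)&(h[...,1]<sat)).astype(np.uint8)
    n,l,st,ce=cv2.connectedComponentsWithStats(m)
    i=l[int((v-y0+.5)*k),int((u-x0+.5)*k)]
    if i==0:
        d=np.hypot(*(ce[1:]-[(u-x0)*k,(v-y0)*k]).T); i=1+d.argmin()
    cs,_=cv2.findContours((l==i).astype(np.uint8),cv2.RETR_EXTERNAL,cv2.CHAIN_APPROX_NONE)
    ct=max(cs,key=cv2.contourArea)[:,0].astype(float)
    return (ct+.5)/k-.5+[x0,y0]
def circ(n,ct,z):
    P=ray(n,ct,z)[:,:2].astype(np.float32)*1000
    e=cv2.fitEllipse(P.reshape(-1,1,2)); return np.round(e[0],1),np.round(e[1],1)
E
python3 - <<'E'
from h import *
I={n:cv2.imread(f"pics/{n}0.png") for n in("scene","top")}
for nm,z,sd in[("vial",.07,dict(scene=(196,119),top=(374,189))),("bottle",.07,dict(scene=(197,164),top=(321,160))),("jar",.048,dict(scene=(259,138),top=(322,228))),("pot",.153,dict(scene=(289,264),top=(185,144))),("knob",.166,dict(scene=(330,214),top=(194,189)))]:
    for n,s in sd.items():
        v=cv2.cvtColor(I[n],cv2.COLOR_BGR2HSV)[s[1],s[0]]
        for f in(.75,.85): print(nm,n,v,f,*circ(n,blob(I[n],s,v[2]*f),z))
E
```

```text
vial scene [ 20  23 221] 0.75 [ 533.  -431.1] [25.4 26.6]
vial scene [ 20  23 221] 0.85 [ 533.4 -430.4] [21.8 22.5]
vial top [ 28  19 178] 0.75 [ 532.6 -428.9] [22.2 23.3]
vial top [ 28  19 178] 0.85 [ 532.4 -428.7] [21.  21.1]
bottle scene [ 20  23 222] 0.75 [ 617.7 -287.5] [25.  25.6]
bottle scene [ 20  23 222] 0.85 [ 617.8 -287.1] [21.8 22.5]
bottle top [ 28  19 179] 0.75 [ 616.6 -285.3] [22. 23.]
bottle top [ 28  19 179] 0.85 [ 616.7 -285.3] [20.7 21.5]
jar scene [ 18  23 222] 0.75 [ 427.1 -287. ] [45.5 45.9]
jar scene [ 18  23 222] 0.85 [ 427.5 -286.5] [41.6 41.6]
jar top [ 28  17 183] 0.75 [ 426.8 -285. ] [41.1 41.9]
jar top [ 28  17 183] 0.85 [ 426.7 -284.8] [39.7 39.9]
pot scene [ 20  23 223] 0.75 [653.5  83.8] [26.9 27.8]
pot scene [ 20  23 223] 0.85 [653.6  83.9] [25.6 26.1]
pot top [ 26  20 177] 0.75 [651.9  85. ] [25.5 26.8]
pot top [ 26  20 177] 0.85 [651.7  85. ] [24.5 25. ]
knob scene [ 12  13 197] 0.75 [530.4  57.9] [19.  19.2]
knob scene [ 12  13 197] 0.85 [530.2  57.8] [17.8 18. ]
knob top [ 24   8 158] 0.75 [537.5  54.6] [37.6 66.3]
knob top [ 24   8 158] 0.85 [537.6  54.6] [36.8 65.8]
```

Run:
```python
from h import *
I={n:cv2.imread(f"pics/{n}0.png") for n in("scene","top")}
for n,box in dict(scene=(235,225,340,310),top=(150,115,225,175)).items():
    x0,y0,x1,y1=box;k=8
    c=cv2.resize(I[n][y0:y1,x0:x1],None,fx=k,fy=k,interpolation=2)
    print(n,[I[n][v,u].tolist() for u,v in (((300,258),(255,290),(290,293),(330,279),(262,262)) if n=="scene" else ((178,155),(195,132),(187,128),(187,165)))])
    g=cv2.cvtColor(c,cv2.COLOR_BGR2GRAY)
    cv2.imwrite(f"pics/tr_{n}.png",cv2.resize(c,(c.shape[1]*9//10 if n=="scene" else c.shape[1],c.shape[0]*9//10 if n=="scene" else c.shape[0])))
    # radial profile search of pocket/tray edges afterwards
```

```text
scene [[145, 150, 155], [59, 59, 61], [146, 151, 155], [96, 99, 102], [144, 149, 153]]
top [[110, 114, 113], [106, 111, 109], [63, 64, 66], [164, 173, 169]]
```

View pics/tr_scene.png

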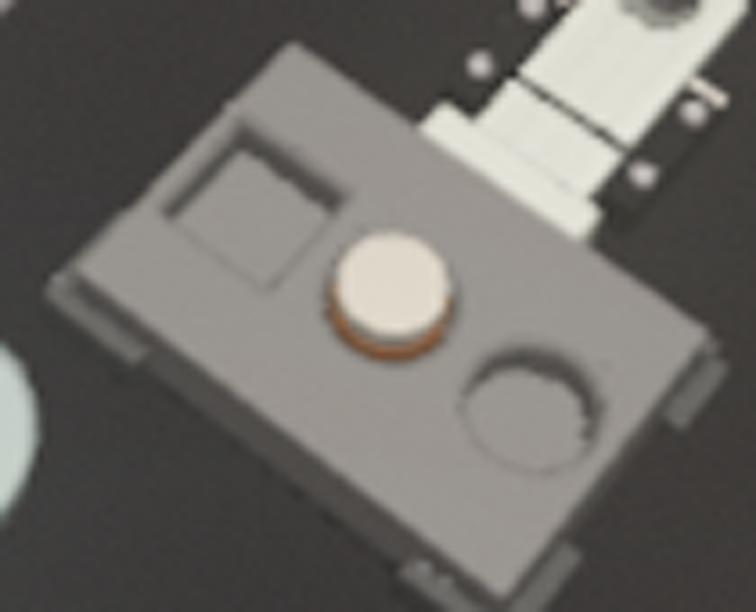

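View pics/tr_top.png

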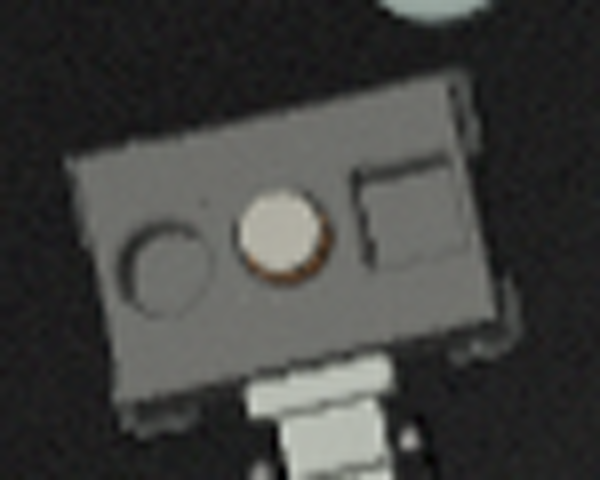

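Run:
```python
from h import *
I={n:cv2.imread(f"pics/{n}0.png") for n in("scene","top")}
for n,(x0,y0,x1,y1),(lo,hi) in (("scene",(235,225,345,312),(125,178)),("top",(150,115,225,175),(88,130))):
    k=8
    c=cv2.resize(I[n][y0:y1,x0:x1],None,fx=k,fy=k,interpolation=2)
    g=cv2.cvtColor(c,cv2.COLOR_BGR2GRAY)
    m=((g>lo)&(g<hi)).astype(np.uint8)
    m=cv2.morphologyEx(m,cv2.MORPH_OPEN,np.ones((13,13),np.uint8))
    cs,_=cv2.findContours(m,cv2.RETR_EXTERNAL,cv2.CHAIN_APPROX_NONE)
    ct=max(cs,key=cv2.contourArea); h=cv2.convexHull(ct)[:,0].astype(float)
    v=c.copy(); cv2.drawContours(v,[ct],-1,(0,0,255),1); cv2.imwrite(f"pics/m_{n}.png",cv2.resize(v,None,fx=.8,fy=.8))
    P=ray(n,(h+.5)/k-.5+[x0,y0],.144)[:,:2]*1000
    r=cv2.minAreaRect(P.astype(np.float32)); print(n,r)
```

```text
scene ((652.682861328125, 83.39039611816406), (87.1296615600586, 128.1261444091797), 11.962547302246094)
top ((651.7239990234375, 85.61946105957031), (86.41197204589844, 128.73411560058594), 11.686786651611328)
```

Run:
```python
import cv2,numpy as np
a=cv2.imread("pics/m_scene.png");b=cv2.imread("pics/m_top.png")
a=cv2.resize(a,(400,316));b=cv2.resize(b,(395,316));cv2.imwrite("pics/m.png",np.hstack([a,b]))
```

```text
(no output)
```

View pics/m.png

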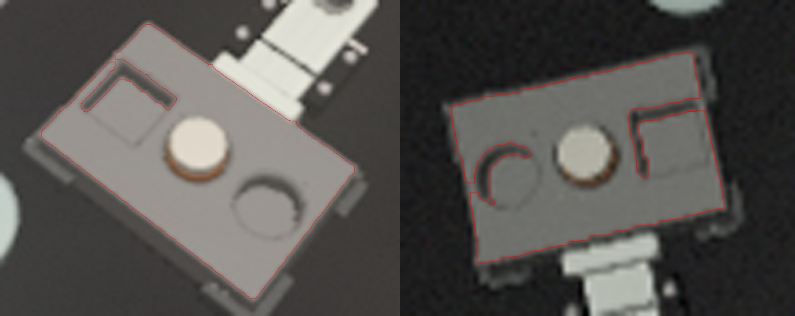

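Tray centre is about (0.652, 0.0845) with yaw about 11.8°, and the two views agree to about 2 mm. Next is the bottle's yaw.

Run:
```python
from h import *
I={n:cv2.imread(f"pics/{n}0.png") for n in("scene","top")}
out=[]
for n,(u,v),th in (("scene",(199,172),(90,120)),("top",(320,162),(75,100))):
    k=10;r=16;x0,y0=u-r,v-r
    c=cv2.resize(I[n][y0:v+r,x0:u+r],None,fx=k,fy=k,interpolation=2)
    h=cv2.cvtColor(c,cv2.COLOR_BGR2HSV)
    # whole body (saturated) incl. sides, and bright shoulder
    for t in th:
      m=((h[...,1]>90)&(h[...,2]>t)).astype(np.uint8)
      if t==th[1] or n=="top":
        m|=cv2.fillPoly(np.zeros_like(m),[np.int32((blob(I[n],(197,164) if n=="scene" else (321,160),(221 if n=="scene" else 178)*.75)-[x0,y0]+.5)*k)],1)
      cs,_=cv2.findContours(m,cv2.RETR_EXTERNAL,cv2.CHAIN_APPROX_NONE)
      ct=max(cs,key=cv2.contourArea)
      P=ray(n,(ct[:,0]+.5)/k-.5+[x0,y0],.052)[:,:2]*1000
      rr=cv2.minAreaRect(P.astype(np.float32)); print(n,t,rr)
      w=c.copy(); cv2.drawContours(w,[ct],-1,(255,255,0),1)
      hu=cv2.boxPoints(rr); 
      px=proj(n,np.c_[hu/1000,np.full(4,.052)]); cv2.polylines(w,[np.int32((px-[x0,y0]+.5)*k)],True,(0,255,0),1)
      out.append(w)
cv2.imwrite("pics/b.png",cv2.resize(np.hstack(out),(800,200),interpolation=cv2.INTER_AREA))
```

```text
scene 90 ((630.2532958984375, -263.7492980957031), (67.47732543945312, 37.112709045410156), 61.463314056396484)
scene 120 ((618.573974609375, -284.2891845703125), (30.91706657409668, 31.21571922302246), 31.550811767578125)
top 75 ((620.8803100585938, -288.0726318359375), (22.298843383789062, 22.978939056396484), 53.84465026855469)
top 100 ((620.8803100585938, -288.0726318359375), (22.298843383789062, 22.978939056396484), 53.84465026855469)
```

View pics/b.png

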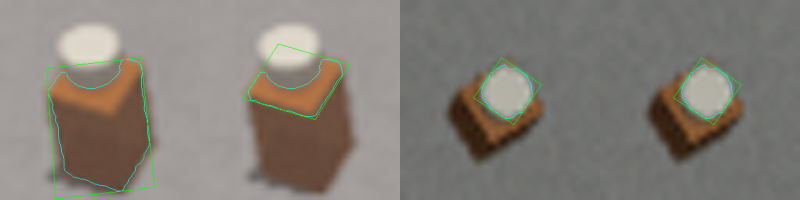

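Call:
{"api": "step_arm", "payload": {
  "motion": [
    [[60, 0, 0, -0.05, 0, 0, 0], [60, 0, 0, -0.05, 0, 0, 0], [60, -0.05, 0, 0, 0, 0, 4.4], [60, -0.05, 0, 0, 0, 0, 4.4], [60, -0.05, 0, 0, 0, 0, 4.4], [60, -0.05, 0, 0, 0, 0, 4.4], [60, -0.05, 0, 0, 0, 0, 4.4], [60, -0.05, 0, 0, 0, 0, 4.4], [60, -0.05, 0, 0, 0, 0, 4.4], [60, -0.05, 0, 0, 0, 0, 4.4], [60, -0.05, 0, 0, 0, 0, 4.4], [60, -0.05, 0, 0, 0, 0, 4.4]]
  ]
}}

```text
clock: 1.3
tool_pos: [0.5957, 0.3017, 0.4032]
ee_rot: [-1.658, -2.668, 0.001]
contact_force: [0.2, -0.1, -0.4]
width: 0.0514
```

The scene crop shows the bottle's shoulder square at about 31.5° (mod 90). The top-view mask caught only the cap, so I retry it there and continue the arc.

Run:
```python
from h import *
n="top";im=cv2.imread("pics/top0.png");k=10;u,v=320,162;r=14;x0,y0=u-r,v-r
c=cv2.resize(im[y0:v+r,x0:u+r],None,fx=k,fy=k,interpolation=2)
h=cv2.cvtColor(c,cv2.COLOR_BGR2HSV)
for t in(75,85,95):
    m=((h[...,1]>90)&(h[...,2]>t)).astype(np.uint8); m[h[...,2]>150]=1
    cs,_=cv2.findContours(m,cv2.RETR_EXTERNAL,cv2.CHAIN_APPROX_NONE);ct=max(cs,key=cv2.contourArea)
    P=ray(n,(ct[:,0]+.5)/k-.5+[x0,y0],.052)[:,:2]*1000; print(t,cv2.minAreaRect(P.astype(np.float32)))
```

```text
75 ((615.73095703125, -285.2308044433594), (30.950166702270508, 31.143943786621094), 30.469873428344727)
85 ((616.1738891601562, -285.26904296875), (30.170225143432617, 30.55230140686035), 29.74723243713379)
95 ((616.3969116210938, -285.3736267089844), (29.847707748413086, 30.10280990600586), 29.309783935546875)
```

Call:
{"api": "step_arm", "payload": {
  "motion": [
    [[60, -0.05, 0, 0, 0, 0, 4.4], [60, -0.05, 0, 0, 0, 0, 4.4], [60, -0.05, 0, 0, 0, 0, 4.4], [60, -0.05, 0, 0, 0, 0, 4.4], [60, -0.05, 0, 0, 0, 0, 4.4], [60, -0.05, 0, 0, 0, 0, 4.4], [60, -0.05, 0, 0, 0, 0, 4.4], [60, -0.05, 0, 0, 0, 0, 4.4], [60, -0.05, 0, 0, 0, 0, 4.4], [60, -0.05, 0, 0, 0, 0, 4.4], [60, -0.05, 0, 0, 0, 0, 4.4], [60, -0.05, 0, 0, 0, 0, 4.4]]
  ]
}}

```text
clock: 2.5
tool_pos: [0.6169, -0.277, 0.4033]
ee_rot: [-2.671, -1.653, 0.001]
contact_force: [-0.3, -0.6, 0.5]
width: 0.0514
```

```bash
cat >> h.py <<'E'
from plant import manip
from scipy.spatial.transform import Rotation as R
def delta(x,y,z,jaw):
    """tool-frame shift (done before the turn), and turn about tool z to bring the jaws to world yaw jaw (deg)"""
    s=manip.observe(); M=R.from_rotvec(s["ee_rot"]).as_matrix()
    p=np.array(s["tool_pos"]); d=M.T@(np.array([x,y,z])-p)
    j=np.degrees(np.arctan2(M[1,1],M[0,1])); t=-((jaw-j+90)%180-90)
    print("pos",p.round(4),"jaw",round(j,2),"shift mm",(d*1000).round(1),"turn",round(t,2),"tilt",np.round(M[:2,2],4),"F",np.round(s["contact_force"],1),"w",round(s["width"],4),"q",np.round(s["q"],2),"t",s["clock"])
E
python3 -c "
from h import *
delta(.6172,-.2862,.16,-59.5)"
```

```text
pos [ 0.6169 -0.277   0.4033] jaw -26.5 shift mm [ -8.    4.5 243.3] turn 33.0 tilt [-0.0008  0.0001] F [-0.3 -0.6  0.5] w 0.0514 q [-0.13  0.42  0.73  1.25 -0.28  1.56  0.09] t 2.5
```

Call:
{"api": "step_arm", "payload": {
  "motion": [
    [[60, -0.008, 0.0045, 0, 0, 0, 8.25], [60, 0, 0, 0.03, 0, 0, 8.25], [60, 0, 0, 0.05, 0, 0, 8.25], [60, 0, 0, 0.05, 0, 0, 8.25], [60, 0, 0, 0.05, 0, 0, 0], [60, 0, 0, 0.05, 0, 0, 0], [60, 0, 0, 0.01, 0, 0, 0], [60, 0, 0, 0, 0, 0, 0]]
  ]
}}

```text
clock: 3.3
tool_pos: [0.6175, -0.2841, 0.1628]
ee_rot: [-3.028, -0.831, 0.005]
contact_force: [-1.0, -0.4, 0.3]
width: 0.0515
```

Run:
```python
from h import *
delta(.6172,-.2862,.097,-59.5)
o=[]
for n,b in(("scene",(140,90,260,210)),("top",(270,110,370,210))):
    p,d=vision.read_camera(n); x0,y0,x1,y1=b
    o.append(cv2.resize(p[y0:y1,x0:x1,::-1],(400,400),interpolation=2))
cv2.imwrite("pics/d1.png",np.hstack(o))
```

```text
pos [ 0.6175 -0.2841  0.1628] jaw -59.33 shift mm [-1.2  1.8 65.8] turn 0.17 tilt [-0.0033  0.0007] F [-1.  -0.4  0.3] w 0.0515 q [-0.17  0.6   0.76  1.57 -0.44  1.15 -0.35] t 3.3
```

View pics/d1.png

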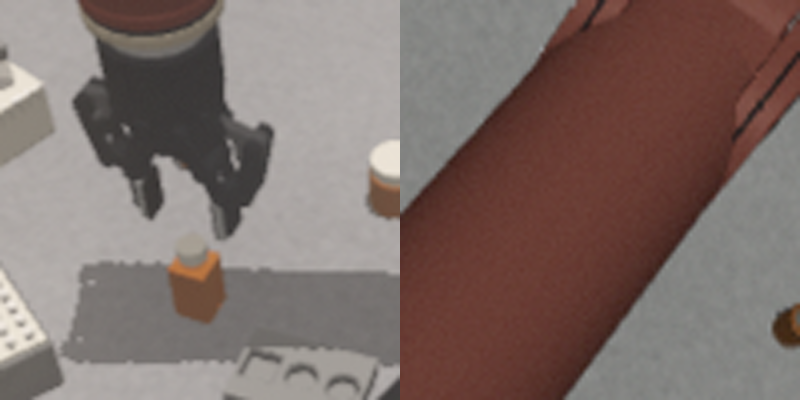

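The fingers straddle the bottle cap, at about (198,162) in scene. Descending.

Call:
{"api": "step_arm", "payload": {
  "motion": [
    [[60, -0.001, 0.001, 0.02, 0, 0, 0], [60, 0, 0, 0.02, 0, 0, 0], [60, 0, 0, 0.02, 0, 0, 0], [60, 0, 0, 0.004, 0, 0, 0], [60, 0, 0, 0, 0, 0, 0], [60, 0, 0, 0, 0, 0, 0], [20, 0, 0, 0, 0, 0, 0], [20, 0, 0, 0, 0, 0, 0], [20, 0, 0, 0, 0, 0, 0], [20, 0, 0, 0, 0, 0, 0], [20, 0, 0, 0, 0, 0, 0]]
  ]
}}

```text
clock: 4.5
tool_pos: [0.6185, -0.2863, 0.1016]
ee_rot: [3.029, 0.831, 0.003]
contact_force: [0.7, 1.2, 6.9]
width: 0.0284
```

Run:
```python
from h import *
delta(.6172,-.2862,.097,-59.5)
p,d=vision.read_camera("scene")
cv2.imwrite("pics/d2.png",cv2.resize(p[90:210,140:260,::-1],(500,500),interpolation=2))
```

```text
pos [ 0.6185 -0.2863  0.1016] jaw -59.32 shift mm [-1.1 -0.7  4.6] turn 0.18 tilt [ 0.0022 -0.0006] F [0.7 1.2 6.9] w 0.0284 q [-0.14  0.66  0.72  1.61 -0.48  1.05 -0.32] t 4.5
```

View pics/d2.png

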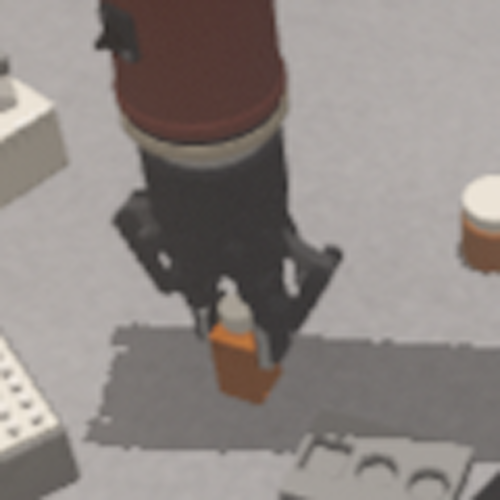

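Width is 28.4 mm with 7 N upward, and the grip is a little high. I regrip about 6 mm lower.

Call:
{"api": "step_arm", "payload": {
  "motion": [
    [[45, 0, 0, 0, 0, 0, 0], [45, 0, 0, 0, 0, 0, 0], [45, 0, 0, 0, 0, 0, 0]]
  ]
}}

```text
clock: 4.85
tool_pos: [0.6177, -0.2858, 0.0999]
ee_rot: [-3.03, -0.831, 0.0]
contact_force: [0.2, -0.4, -0.5]
width: 0.0388
```

Run:
```python
from h import *
delta(.6172,-.2862,.096,-59.5)
```

```text
pos [ 0.6177 -0.2858  0.0999] jaw -59.32 shift mm [-0.7  0.1  3.9] turn 0.18 tilt [-0.0002  0.0001] F [ 0.2 -0.4 -0.5] w 0.0388 q [-0.14  0.66  0.71  1.61 -0.48  1.05 -0.32] t 4.85
```

Call:
{"api": "step_arm", "payload": {
  "motion": [
    [[45, 0, 0, 0.005, 0, 0, 0], [45, 0, 0, 0, 0, 0, 0], [45, 0, 0, 0, 0, 0, 0], [20, 0, 0, 0, 0, 0, 0], [20, 0, 0, 0, 0, 0, 0], [20, 0, 0, 0, 0, 0, 0], [20, 0, 0, 0, 0, 0, 0], [20, 0, 0, -0.001, 0, 0, 0], [20, 0, 0, -0.001, 0, 0, 0]]
  ]
}}

```text
clock: 5.75
tool_pos: [0.6177, -0.2857, 0.0969]
ee_rot: [-3.03, -0.831, 0.0]
contact_force: [-0.0, -0.5, -0.6]
width: 0.0296
```

Run:
```python
from h import *
delta(.6172,-.2862,.3,-59.5)
p,d=vision.read_camera("scene")
cv2.imwrite("pics/d3.png",cv2.resize(p[120:200,160:240,::-1],(500,500),interpolation=2))
```

```text
pos [ 0.6177 -0.2857  0.0969] jaw -59.32 shift mm [-7.000e-01  1.000e-01 -2.031e+02] turn 0.18 tilt [-0.0002  0.0001] F [-0.  -0.5 -0.6] w 0.0296 q [-0.14  0.67  0.71  1.61 -0.49  1.05 -0.32] t 5.75
```

View pics/d3.png

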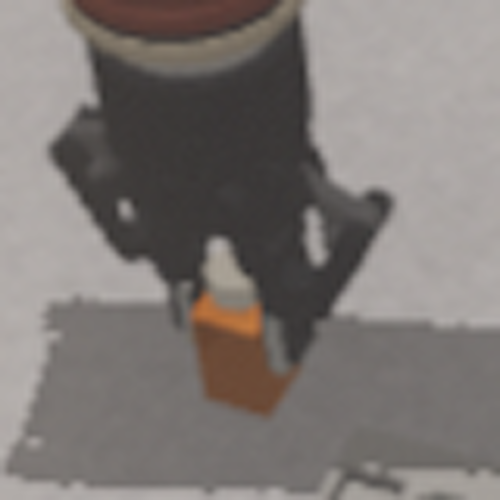

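The bottle is held squarely, pads on the upper body. I lift it, carry it over the square pocket and then turn.

Call:
{"api": "step_arm", "payload": {
  "motion": [
    [[20, 0, 0, -0.03, 0, 0, 0], [20, 0, 0, -0.05, 0, 0, 0], [20, 0, 0, -0.05, 0, 0, 0], [20, 0, 0, -0.05, 0, 0, 0], [20, 0, 0, -0.02, 0, 0, 0], [20, 0.0293, -0.0373, 0, 0, 0, 0], [20, 0.0293, -0.0373, 0, 0, 0, 0], [20, 0.0293, -0.0373, 0, 0, 0, 0], [20, 0.0293, -0.0373, 0, 0, 0, 0], [20, 0.0293, -0.0373, 0, 0, 0, 0], [20, 0.0293, -0.0373, 0, 0, 0, 0], [20, 0.0293, -0.0373, 0, 0, 0, 0]]
  ]
}}

```text
clock: 7.0
tool_pos: [0.6609, 0.0453, 0.2971]
ee_rot: [-3.03, -0.831, -0.0]
contact_force: [0.5, -0.1, -0.2]
width: 0.0294
```

Call:
{"api": "step_arm", "payload": {
  "motion": [
    [[20, 0, 0, 0, 0, 0, -7.9], [20, 0, 0, 0, 0, 0, -7.9], [20, 0, 0, 0, 0, 0, -7.9], [20, 0, 0, 0, 0, 0, -7.9], [20, 0, 0, 0, 0, 0, -7.9], [20, 0, 0, 0, 0, 0, -7.9], [20, 0, 0, 0, 0, 0, -7.9], [20, 0, 0, 0, 0, 0, -7.9], [20, 0, 0, 0, 0, 0, -7.9], [20, 0, 0, 0, 0, 0, 0], [20, 0, 0, 0, 0, 0, 0]]
  ]
}}

```text
clock: 8.1
tool_pos: [0.6609, 0.0432, 0.2969]
ee_rot: [-1.987, -2.433, -0.0]
contact_force: [-0.2, -0.2, 0.4]
width: 0.029
```

Run:
```python
from h import *
delta(.6609,.0434,.26,11.85)
for n in("scene","top"):
    p,d=vision.read_camera(n); cv2.imwrite(f"pics/e_{n}.png",p[:,:,::-1])
```

```text
pos [0.6609 0.0432 0.2969] jaw 11.52 shift mm [ 0.2  0.  36.9] turn -0.33 tilt [-0.0001  0.0001] F [-0.2 -0.2  0.4] w 0.029 q [-0.53  0.39  0.53  1.46 -0.2   1.34  0.22] t 8.1
```

View pics/e_scene.png

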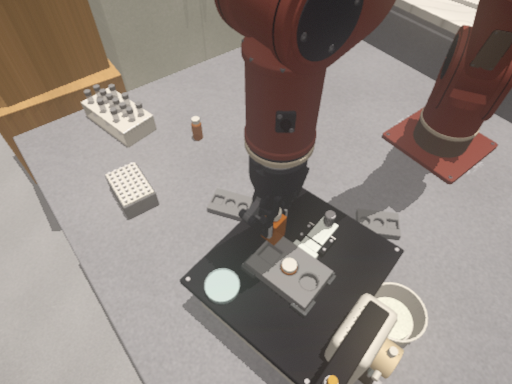

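View pics/e_top.png

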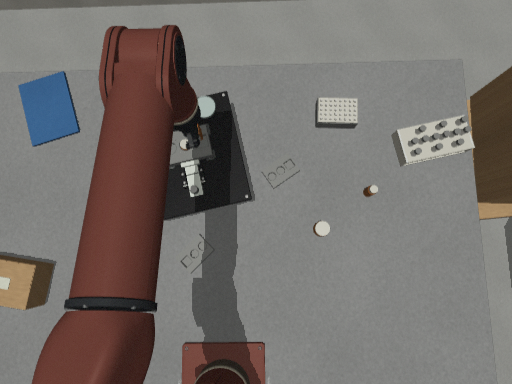

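The bottle hangs over the square pocket, at (277,225) in scene. I lower it to about 10 mm above the tray, with a small trim.

Call:
{"api": "step_arm", "payload": {
  "motion": [
    [[20, 0.0008, 0, 0.02, 0, 0, -0.3], [20, 0, 0, 0.02, 0, 0, 0], [20, 0, 0, 0.006, 0, 0, 0], [20, 0, 0, 0, 0, 0, 0], [20, 0, 0, 0, 0, 0, 0]]
  ]
}}

```text
clock: 8.7
tool_pos: [0.6612, 0.0441, 0.2518]
ee_rot: [1.976, 2.441, 0.001]
contact_force: [-0.3, 0.6, -0.6]
width: 0.0291
```

Run:
```python
from h import *
delta(.6609,.0434,.24,11.85)
p,d=vision.read_camera("scene"); cv2.imwrite("pics/f_scene.png",p[:,:,::-1]); 
cv2.imwrite("pics/f1.png",cv2.resize(p[200:300,220:340,::-1],(720,600),interpolation=2))
# foot corners predicted for bottle centred above pocket vs pocket corners
x=np.array([.9787,.2053,0]);y=np.array([-.2053,.9787,0]);c=np.array([.6609,.0434,0])
for z,h in((.144,.0165),(.155,.015)):
    print(z,proj("scene",[c+a*x*h+b*y*h+[0,0,z] for a,b in((-1,-1),(-1,1),(1,1),(1,-1))]).round(1).tolist())
```

```text
pos [0.6612 0.0441 0.2518] jaw 12.03 shift mm [-0.6 -0.4 11.8] turn 0.18 tilt [ 0.0009 -0.0001] F [-0.3  0.6 -0.6] w 0.0291 q [-0.52  0.42  0.52  1.52 -0.21  1.26  0.24] t 8.7
0.144 [[269.3, 241.1], [283.6, 251.4], [272.2, 264.1], [257.7, 253.3]]
0.155 [[269.7, 238.9], [282.9, 248.4], [272.3, 260.0], [259.0, 250.1]]
```

View pics/f1.png

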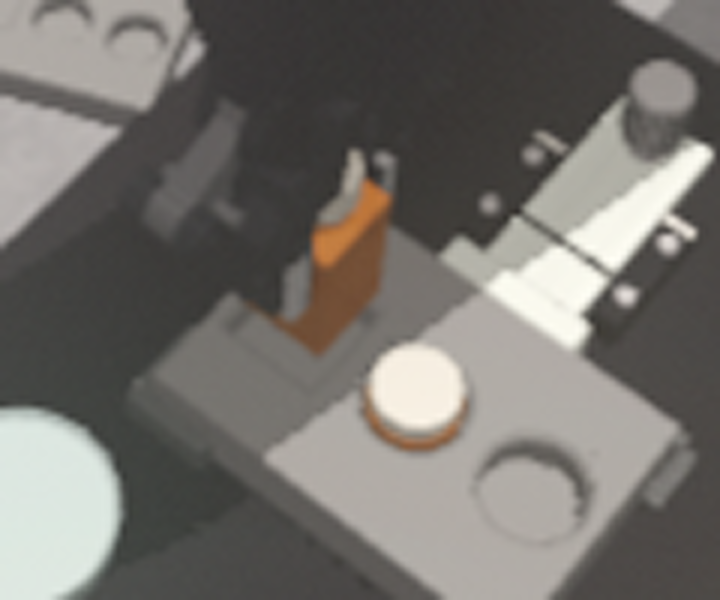

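Run:
```python
from h import *
im=cv2.imread("pics/f_scene.png"); x0,y0,x1,y1=248,222,298,272;k=12
c=cv2.resize(im[y0:y1,x0:x1],None,fx=k,fy=k,interpolation=2)
x=np.array([.9787,.2053,0]);y=np.array([-.2053,.9787,0]);c0=np.array([.6609,.0434,0])
def q(c0,z,h): return [c0+a*x*h+b*y*h+[0,0,z] for a,b in((-1,-1),(-1,1),(1,1),(1,-1))]
def dr(P,col): cv2.polylines(c,[np.int32((proj("scene",P)-[x0,y0]+.5)*k)],True,col,1)
off=np.array([.0005,-.0011,0])   # scene-camera bias seen on tray outline
dr(q(c0+off,.144,.0165),(255,255,0)); 
t=manip.observe()["tool_pos"]; b=np.array([t[0],t[1],0])-.0007*y+off
dr(q(b,t[2]-.0955,.015),(0,255,0)); dr(q(b,t[2]-.0955+.052,.015),(0,255,0))
cv2.imwrite("pics/f2.png",c)
```

```text
(no output)
```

View pics/f2.png

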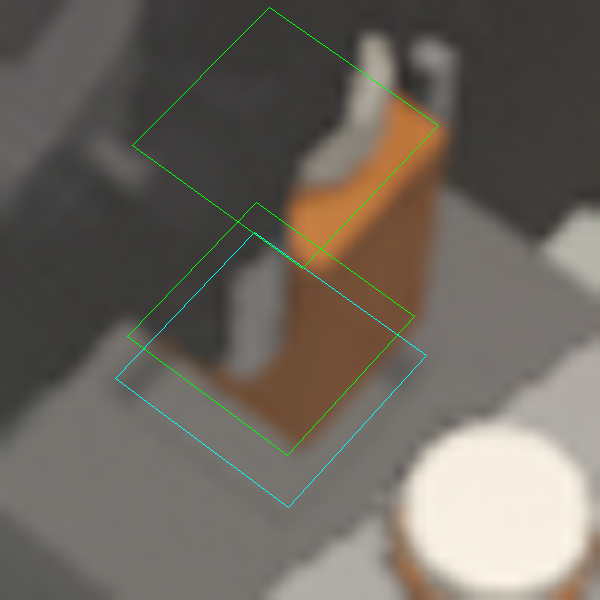

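Green is the predicted bottle and cyan the pocket. The picture shows the bottle about 1 px right, which is about 1.2 mm too far along tray +y and 1 mm along -x. I trim and descend gently.

Call:
{"api": "step_arm", "payload": {
  "motion": [
    [[20, -0.0012, 0.0006, 0.003, 0, 0, 0.1], [20, 0, 0, 0.004, 0, 0, 0], [20, 0, 0, 0.004, 0, 0, 0], [20, 0, 0, 0.004, 0, 0, 0], [20, 0, 0, 0.003, 0, 0, 0], [20, 0, 0, 0, 0, 0, 0]]
  ]
}}

```text
clock: 9.35
tool_pos: [0.6614, 0.0431, 0.2322]
ee_rot: [-1.977, -2.441, 0.001]
contact_force: [0.1, 0.4, -0.6]
width: 0.029
```

Run:
```python
from h import *
delta(.6609,.0434,.2255,11.85)
p,d=vision.read_camera("scene"); cv2.imwrite("pics/g1.png",cv2.resize(p[220:280,240:310,::-1],(700,600),interpolation=2))
```

```text
pos [0.6614 0.0431 0.2322] jaw 11.97 shift mm [ 0.4 -0.4  6.7] turn 0.12 tilt [-0.001  -0.0002] F [ 0.1  0.4 -0.6] w 0.029 q [-0.52  0.44  0.51  1.54 -0.22  1.22  0.24] t 9.35
```

View pics/g1.png

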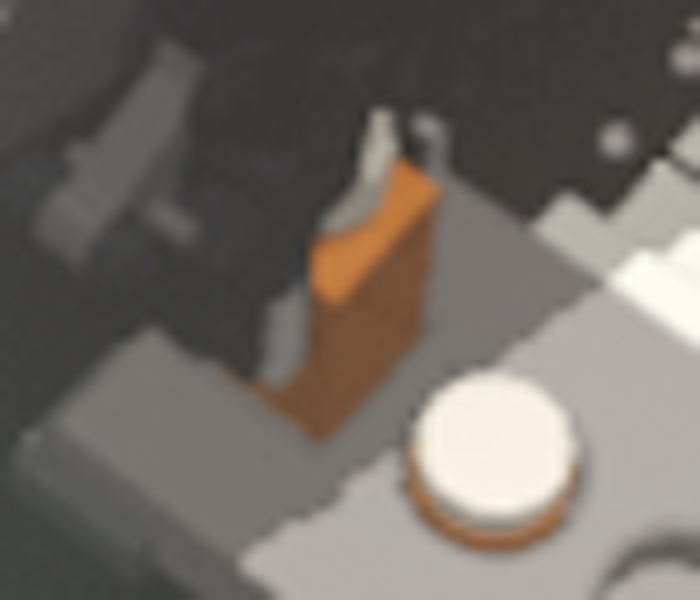

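The foot is about 7 mm inside the pocket with no contact force, so I continue to the floor.

Call:
{"api": "step_arm", "payload": {
  "motion": [
    [[20, 0, 0, 0.003, 0, 0, 0], [20, 0, 0, 0.002, 0, 0, 0], [20, 0, 0, 0.002, 0, 0, 0], [20, 0, 0, 0, 0, 0, 0], [20, 0, 0, 0, 0, 0, 0]]
  ]
}}

```text
clock: 9.9
tool_pos: [0.6616, 0.0431, 0.2259]
ee_rot: [-1.978, -2.441, 0.0]
contact_force: [0.2, 0.7, -0.2]
width: 0.0294
```

Call:
{"api": "step_arm", "payload": {
  "motion": [
    [[20, 0, 0, 0.001, 0, 0, 0], [20, 0, 0, 0.001, 0, 0, 0], [20, 0, 0, 0, 0, 0, 0]]
  ]
}}

```text
clock: 10.2
tool_pos: [0.6618, 0.043, 0.225]
ee_rot: [1.977, 2.441, 0.001]
contact_force: [-2.6, 1.0, 6.5]
width: 0.0292
```

Contact at 6.5 N, so the bottle is on the pocket floor. I release and rise.

Call:
{"api": "step_arm", "payload": {
  "motion": [
    [[48, 0, 0, -0.001, 0, 0, 0], [48, 0, 0, 0, 0, 0, 0], [48, 0, 0, 0, 0, 0, 0], [48, 0, 0, -0.01, 0, 0, 0], [48, 0, 0, -0.03, 0, 0, 0], [48, 0, 0, -0.05, 0, 0, 0], [48, 0, 0, -0.05, 0, 0, 0], [48, 0, 0, 0, 0, 0, 0]]
  ]
}}

```text
clock: 11.0
tool_pos: [0.6635, 0.0423, 0.3738]
ee_rot: [1.973, 2.434, 0.013]
contact_force: [-0.1, 0.0, 0.2]
width: 0.0412
```

Run:
```python
from h import *
delta(.533,-.4297,.17,-39)
o=[]
for n,b in(("scene",(235,215,345,315)),("top",(150,110,230,182))):
    p,d=vision.read_camera(n); cv2.imwrite(f"pics/h_{n}.png",p[:,:,::-1]); x0,y0,x1,y1=b
    o.append(cv2.resize(p[y0:y1,x0:x1,::-1],(400,364),interpolation=2))
cv2.imwrite("pics/h1.png",np.hstack(o))
```

```text
pos [0.6635 0.0423 0.3738] jaw 11.94 shift mm [-434.6 -227.7  201.5] turn 50.94 tilt [0.0116 0.0016] F [-0.1  0.   0.2] w 0.0412 q [-0.53  0.36  0.54  1.34 -0.19  1.47  0.21] t 11.0
```

View pics/h1.png

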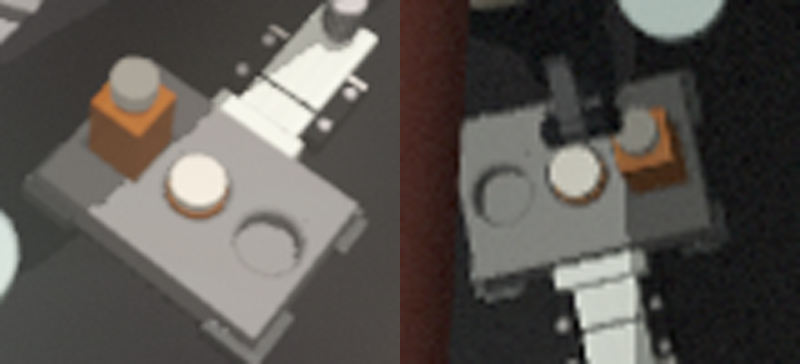

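The bottle is upright and down in the square pocket, at (272,250) in scene. Now the vial, with the same jaw yaw.

Call:
{"api": "step_arm", "payload": {
  "motion": [
    [[55, -0.0435, -0.0228, 0, 0, 0, 0], [55, -0.0435, -0.0228, 0, 0, 0, 0], [55, -0.0435, -0.0228, 0, 0, 0, 0], [55, -0.0435, -0.0228, 0, 0, 0, 0], [55, -0.0435, -0.0228, 0, 0, 0, 0], [55, -0.0435, -0.0228, 0, 0, 0, 0], [55, -0.0435, -0.0228, 0, 0, 0, 0], [55, -0.0435, -0.0228, 0, 0, 0, 0], [55, -0.0435, -0.0228, 0.04, 0, 0, 0], [55, -0.0435, -0.0228, 0.04, 0, 0, 0], [55, 0, 0, 0.05, 0, 0, 0], [55, 0, 0, 0.05, 0, 0, 0]]
  ]
}}

```text
clock: 12.3
tool_pos: [0.5327, -0.4113, 0.1994]
ee_rot: [-1.981, -2.437, 0.001]
contact_force: [1.1, 1.0, -1.0]
width: 0.0472
```

Call:
{"api": "step_arm", "payload": {
  "motion": [
    [[55, 0, 0, 0.02, 0, 0, 0], [55, 0, 0, 0, 0, 0, 0], [55, 0, 0, 0, 0, 0, 0]]
  ]
}}

```text
clock: 12.6
tool_pos: [0.5343, -0.4098, 0.1819]
ee_rot: [-1.977, -2.44, 0.001]
contact_force: [-0.1, -0.1, 0.7]
width: 0.047
```

Run:
```python
from h import *
delta(.533,-.4297,.095,12)
p,d=vision.read_camera("scene"); cv2.imwrite("pics/i1.png",cv2.resize(p[60:160,140:260,::-1],(720,600),interpolation=2))
```

```text
pos [ 0.5343 -0.4098  0.1819] jaw 11.97 shift mm [-19.2  -5.3  86.9] turn -0.03 tilt [-0.001   0.0001] F [-0.1 -0.1  0.7] w 0.047 q [ 0.11  0.53  0.66  1.57 -0.35  1.16  1.05] t 12.6
```

View pics/i1.png

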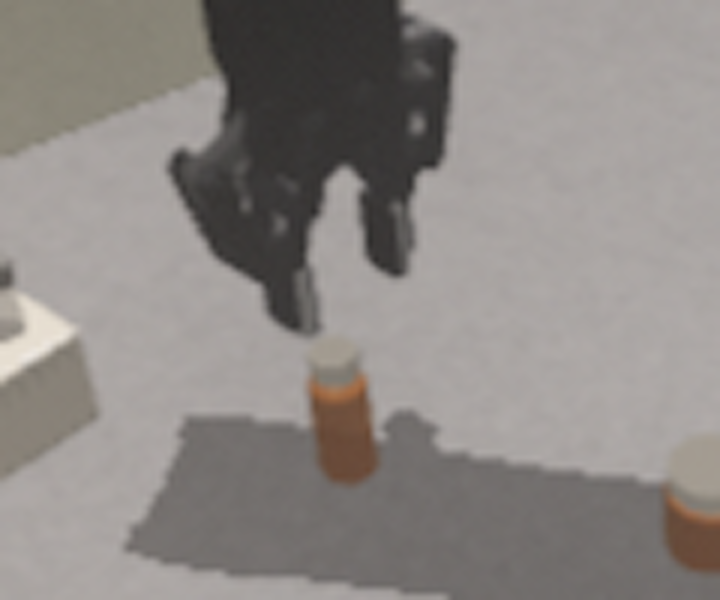

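The fingers are 20 mm short of the vial, whose cap is at (195,119). I shift, then descend.

Call:
{"api": "step_arm", "payload": {
  "motion": [
    [[55, -0.019, -0.0053, 0, 0, 0, 0], [55, 0, 0, 0.01, 0, 0, 0], [55, 0, 0, 0.02, 0, 0, 0], [55, 0, 0, 0.02, 0, 0, 0], [55, 0, 0, 0.02, 0, 0, 0], [55, 0, 0, 0.016, 0, 0, 0], [55, 0, 0, 0, 0, 0, 0], [55, 0, 0, 0, 0, 0, 0]]
  ]
}}

```text
clock: 13.45
tool_pos: [0.5335, -0.4295, 0.0963]
ee_rot: [1.977, 2.441, -0.0]
contact_force: [0.4, 0.2, 0.1]
width: 0.0472
```

Run:
```python
from h import *
delta(.533,-.4297,.095,12)
p,d=vision.read_camera("scene"); cv2.imwrite("pics/i2.png",cv2.resize(p[80:160,150:250,::-1],(720,576),interpolation=2))
```

```text
pos [ 0.5335 -0.4295  0.0963] jaw 11.97 shift mm [-0.1 -0.5  1.3] turn -0.03 tilt [ 0.0003 -0.0003] F [0.4 0.2 0.1] w 0.0472 q [ 0.18  0.64  0.61  1.6  -0.41  1.03  1.12] t 13.45
```

View pics/i2.png

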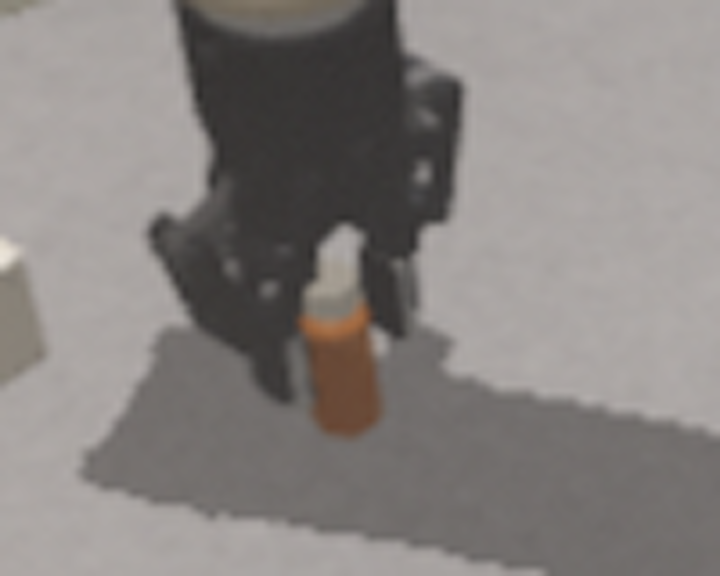

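The vial stands between the pads, so I close the gripper.

Call:
{"api": "step_arm", "payload": {
  "motion": [
    [[20, 0, 0, 0, 0, 0, 0], [20, 0, 0, 0, 0, 0, 0], [20, 0, 0, 0, 0, 0, 0], [20, 0, 0, 0, 0, 0, 0], [20, 0, 0, 0, 0, 0, 0], [20, 0, 0, -0.001, 0, 0, 0], [20, 0, 0, -0.001, 0, 0, 0]]
  ]
}}

```text
clock: 14.2
tool_pos: [0.5331, -0.4295, 0.0979]
ee_rot: [-1.978, -2.441, -0.0]
contact_force: [0.2, -0.2, 0.3]
width: 0.0262
```

Run:
```python
from h import *
delta(.6437,.1256,.32,11.9)
```

```text
pos [ 0.5331 -0.4295  0.0979] jaw 11.97 shift mm [ 520.1  223.3 -222.1] turn 0.07 tilt [-0.  0.] F [ 0.2 -0.2  0.3] w 0.0262 q [ 0.18  0.64  0.61  1.6  -0.41  1.03  1.12] t 14.2
```

Run:
```python
from h import *
p,d=vision.read_camera("scene"); cv2.imwrite("pics/i3.png",cv2.resize(p[100:150,170:220,::-1],(600,600),interpolation=2))
```

```text
(no output)
```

View pics/i3.png

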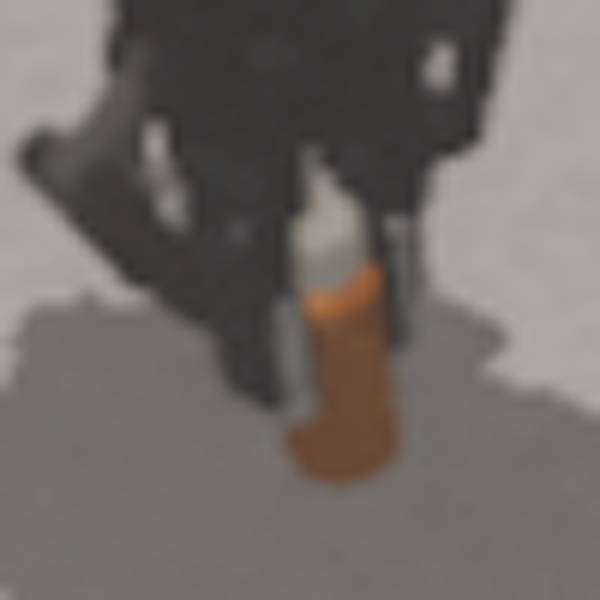

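Good grip: the pads are on the cylinder below the cap. I lift and carry it.

Call:
{"api": "step_arm", "payload": {
  "motion": [
    [[20, 0, 0, -0.03, 0, 0, 0], [20, 0, 0, -0.05, 0, 0, 0], [20, 0, 0, -0.05, 0, 0, 0], [20, 0, 0, -0.05, 0, 0, 0], [20, 0, 0, -0.05, 0, 0, 0], [20, 0.037, 0.016, 0, 0, 0, 0], [20, 0.037, 0.016, 0, 0, 0, 0], [20, 0.037, 0.016, 0, 0, 0, 0], [20, 0.037, 0.016, 0, 0, 0, 0], [20, 0.037, 0.016, 0, 0, 0, 0], [20, 0.037, 0.016, 0, 0, 0, 0], [20, 0.037, 0.016, 0, 0, 0, 0]]
  ]
}}

```text
clock: 15.45
tool_pos: [0.589, -0.1513, 0.3278]
ee_rot: [-1.978, -2.441, -0.0]
contact_force: [0.2, -0.5, -1.0]
width: 0.0265
```

Call:
{"api": "step_arm", "payload": {
  "motion": [
    [[20, 0.037, 0.016, 0, 0, 0, 0], [20, 0.037, 0.016, 0, 0, 0, 0], [20, 0.037, 0.016, 0, 0, 0, 0], [20, 0.037, 0.016, 0, 0, 0, 0], [20, 0.037, 0.016, 0, 0, 0, 0], [20, 0.037, 0.016, 0, 0, 0, 0], [20, 0.037, 0.016, 0, 0, 0, 0], [20, 0, 0, 0, 0, 0, 0], [20, 0, 0, 0, 0, 0, 0]]
  ]
}}

```text
clock: 16.35
tool_pos: [0.6447, 0.1249, 0.3271]
ee_rot: [-1.975, -2.443, 0.002]
contact_force: [0.6, -1.2, -0.7]
width: 0.0264
```

Run:
```python
from h import *
delta(.6437,.1256,.252,11.9)
```

```text
pos [0.6447 0.1249 0.3271] jaw 12.1 shift mm [ 1.  -0.8 75.1] turn 0.2 tilt [-0.0009 -0.0007] F [ 0.6 -1.2 -0.7] w 0.0264 q [-0.64  0.36  0.51  1.43 -0.17  1.39  0.08] t 16.35
```

Call:
{"api": "step_arm", "payload": {
  "motion": [
    [[20, 0.0007, -0.0005, 0.025, 0, 0, 0], [20, 0, 0, 0.025, 0, 0, 0], [20, 0, 0, 0.02, 0, 0, 0], [20, 0, 0, 0.004, 0, 0, 0], [20, 0, 0, 0, 0, 0, 0], [20, 0, 0, 0, 0, 0, 0]]
  ]
}}

```text
clock: 16.95
tool_pos: [0.6448, 0.1235, 0.2552]
ee_rot: [1.978, 2.439, 0.002]
contact_force: [-0.6, 0.1, 0.2]
width: 0.0264
```

Run:
```python
from h import *
delta(.6441,.1255,.252,11.9)
im,d=vision.read_camera("scene"); im=im[:,:,::-1].copy(); cv2.imwrite("pics/j_scene.png",im)
x0,y0,x1,y1=280,232,340,302;k=8
c=cv2.resize(im[y0:y1,x0:x1],None,fx=k,fy=k,interpolation=2)
a=np.linspace(0,2*np.pi,60); 
def ci(cx,cy,z,r,col):
    cv2.polylines(c,[np.int32((proj("scene",np.c_[cx+r*np.cos(a),cy+r*np.sin(a),0*a+z])-[x0,y0]+.5)*k)],True,col,1)
o=np.array([.0005,-.0011])
ci(.6437+o[0],.1256+o[1],.144,.0155,(255,255,0))
t=manip.observe()["tool_pos"]
ci(t[0]+o[0],t[1]+o[1],t[2]-.0955,.014,(0,255,0));ci(t[0]+o[0],t[1]+o[1],t[2]-.0955+.052,.014,(0,255,0))
cv2.imwrite("pics/j2.png",c)
```

```text
pos [0.6448 0.1235 0.2552] jaw 11.92 shift mm [ 2.1 -0.3  3.2] turn 0.02 tilt [0.0017 0.0002] F [-0.6  0.1  0.2] w 0.0264 q [-0.63  0.4   0.49  1.53 -0.19  1.26  0.1 ] t 16.95
```

View pics/j2.png

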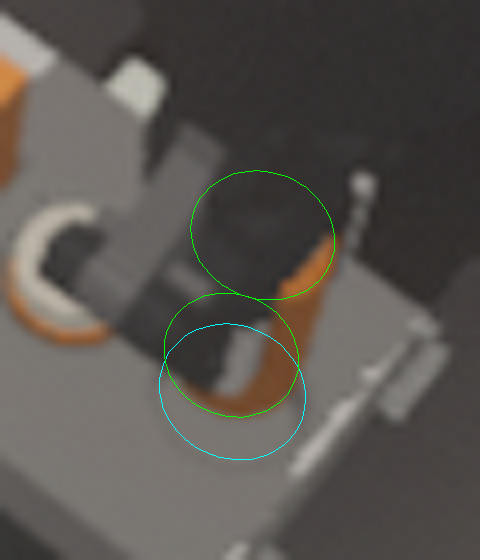

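The vial foot agrees with the prediction (green) and sits slightly on the -y side of the pocket (cyan). I shift about 2 mm along tool x and descend.

Call:
{"api": "step_arm", "payload": {
  "motion": [
    [[20, 0.0019, -0.0003, 0, 0, 0, 0], [20, 0, 0, 0.003, 0, 0, 0], [20, 0, 0, 0.004, 0, 0, 0], [20, 0, 0, 0.004, 0, 0, 0], [20, 0, 0, 0, 0, 0, 0]]
  ]
}}

```text
clock: 17.5
tool_pos: [0.6432, 0.126, 0.2418]
ee_rot: [-1.977, -2.44, 0.002]
contact_force: [-0.2, 0.1, -0.5]
width: 0.0259
```

Run:
```python
from h import *
delta(.6441,.1255,.230,11.9)
im,d=vision.read_camera("scene"); 
cv2.imwrite("pics/j3.png",cv2.resize(im[232:302,280:340,::-1],(480,560),interpolation=2))
```

```text
pos [0.6432 0.126  0.2418] jaw 11.97 shift mm [-0.7  0.8 11.8] turn 0.07 tilt [-0.0014 -0.0005] F [-0.2  0.1 -0.5] w 0.0259 q [-0.63  0.41  0.49  1.55 -0.2   1.24  0.1 ] t 17.5
```

View pics/j3.png

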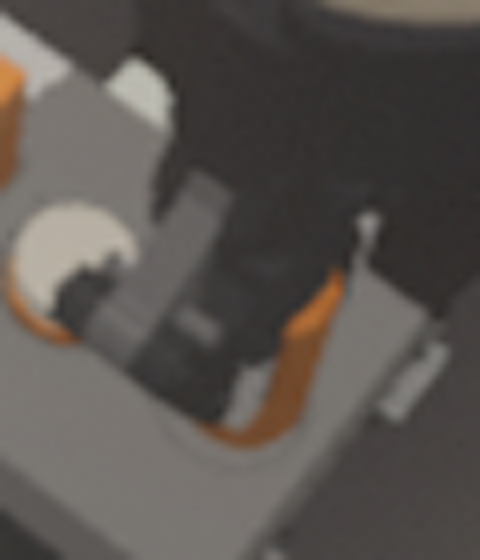

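Call:
{"api": "step_arm", "payload": {
  "motion": [
    [[20, -0.0004, 0.0005, 0.003, 0, 0, 0], [20, 0, 0, 0.003, 0, 0, 0], [20, 0, 0, 0.003, 0, 0, 0], [20, 0, 0, 0, 0, 0, 0]]
  ]
}}

```text
clock: 17.95
tool_pos: [0.6439, 0.1258, 0.2331]
ee_rot: [-1.977, -2.441, 0.001]
contact_force: [0.1, 0.0, -0.1]
width: 0.0266
```

No force with the foot about 7 mm in. Continuing.

Call:
{"api": "step_arm", "payload": {
  "motion": [
    [[20, 0, 0, 0.003, 0, 0, 0], [20, 0, 0, 0.002, 0, 0, 0], [20, 0, 0, 0.001, 0, 0, 0], [20, 0, 0, 0, 0, 0, 0]]
  ]
}}

```text
clock: 18.35
tool_pos: [0.644, 0.1258, 0.2276]
ee_rot: [-1.978, -2.441, 0.0]
contact_force: [0.1, -0.1, -0.7]
width: 0.0261
```

Call:
{"api": "step_arm", "payload": {
  "motion": [
    [[20, 0, 0, 0.001, 0, 0, 0], [20, 0, 0, 0.001, 0, 0, 0], [20, 0, 0, 0, 0, 0, 0]]
  ]
}}

```text
clock: 18.65
tool_pos: [0.6443, 0.1257, 0.2272]
ee_rot: [1.978, 2.441, 0.002]
contact_force: [-3.6, 0.1, 8.1]
width: 0.026
```

Contact at the floor height, foot z about 0.130. I release and rise.

Call:
{"api": "step_arm", "payload": {
  "motion": [
    [[46, 0, 0, -0.001, 0, 0, 0], [46, 0, 0, 0, 0, 0, 0], [46, 0, 0, 0, 0, 0, 0], [46, 0, 0, -0.01, 0, 0, 0], [46, 0, 0, -0.03, 0, 0, 0], [46, 0, 0, -0.05, 0, 0, 0], [46, 0, 0, -0.05, 0, 0, 0], [46, 0, 0, 0, 0, 0, 0], [46, 0, 0, 0, 0, 0, 0]]
  ]
}}

```text
clock: 19.55
tool_pos: [0.6446, 0.1256, 0.3689]
ee_rot: [1.977, 2.439, 0.004]
contact_force: [-0.0, -0.6, -1.5]
width: 0.0393
```

Run:
```python
from h import *
im,d=vision.read_camera("scene"); cv2.imwrite("pics/k_scene.png",im[:,:,::-1])
cv2.imwrite("pics/k1.png",cv2.resize(im[205:315,235:355,::-1],(650,596),interpolation=2))
delta(.53,.0578,.23,11.9)
I=im[:,:,::-1].copy()
for nm,s,z in(("bottle",(271,234),.2),("vial",(308,264),.2),("pot",(289,264),.153),("knob",(330,214),.166)):
    v=cv2.cvtColor(I,cv2.COLOR_BGR2HSV)[s[1],s[0]]; print(nm,v,*circ("scene",blob(I,s,v[2]*.85),z))
```

```text
pos [0.6441 0.1257 0.3671] jaw 11.97 shift mm [ -42.8 -125.7  137. ] turn 0.07 tilt [0.0003 0.0002] F [-0.4  0.3 -0.2] w 0.0394 q [-0.64  0.35  0.51  1.37 -0.17  1.47  0.07] t 19.6
bottle [ 19  22 249] [662.4  37.5] [ 9.  18.6]
vial [ 19  27 179] [644.9 125.8] [22.1 22.6]
pot [ 20  28 180] [654.1  84.3] [26.2 26.9]
knob [ 0  5 51] [529.7  55.3] [60.3 77.1]
```

View pics/k1.png

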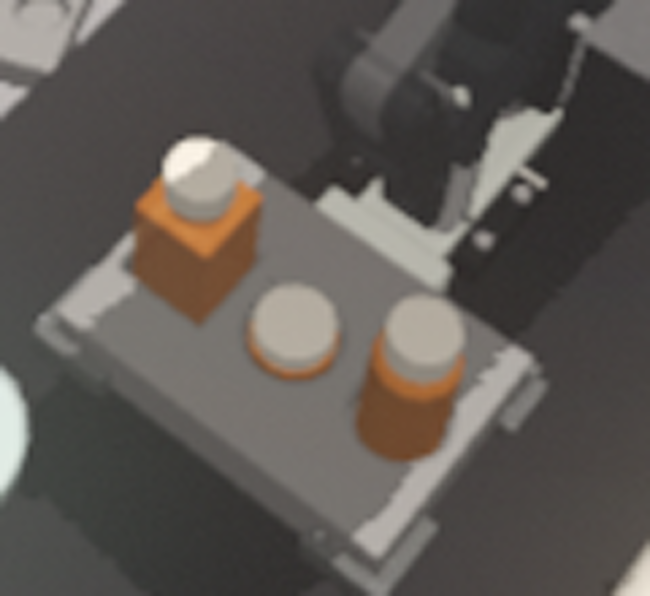

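Both glasses are upright and down. The vial cap is at (312,265), the bottle cap at (272,237), the pot is unmoved, and the clamp nose is still on the tray. Next I move over the knob, jaws along the pull direction.

Call:
{"api": "step_arm", "payload": {
  "motion": [
    [[46, -0.0214, -0.0315, 0, 0, 0, 0], [46, -0.0214, -0.0315, 0, 0, 0, 0], [46, 0, -0.0315, 0, 0, 0, 0], [46, 0, -0.0315, 0, 0, 0, 0], [46, 0, 0, 0.04, 0, 0, 0], [46, 0, 0, 0.04, 0, 0, 0], [46, 0, 0, 0.02, 0, 0, 0], [46, 0, 0, 0, 0, 0, 0], [46, 0, 0, 0, 0, 0, 0]]
  ]
}}

```text
clock: 20.5
tool_pos: [0.5295, 0.0577, 0.2666]
ee_rot: [-1.977, -2.44, 0.002]
contact_force: [0.4, 0.1, -1.2]
width: 0.0396
```

Run:
```python
from h import *
delta(.5292,.0587,.212,11.9)
o=[]
for n,b in(("scene",(280,160,380,260)),("top",(150,130,250,230))):
    p,d=vision.read_camera(n); cv2.imwrite(f"pics/l_{n}.png",p[:,:,::-1]); x0,y0,x1,y1=b
    o.append(cv2.resize(p[y0:y1,x0:x1,::-1],(400,400),interpolation=2))
cv2.imwrite("pics/l1.png",np.hstack(o))
```

```text
pos [0.5295 0.0577 0.2666] jaw 11.97 shift mm [ 1.1 -0.  54.6] turn 0.07 tilt [-0.0014 -0.0008] F [ 0.4  0.1 -1.2] w 0.0396 q [-0.67  0.12  0.52  1.82 -0.06  1.22  0.08] t 20.5
```

View pics/l1.png

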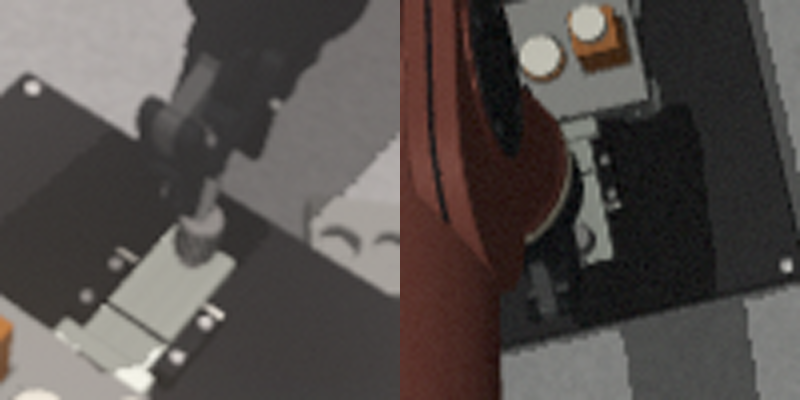

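The scene view shows the knob at (330,218), the black slide line at about (314,241) and the white marks at (311,224) and (333,238). Descending to the knob.

Call:
{"api": "step_arm", "payload": {
  "motion": [
    [[46, 0.0008, 0, 0.015, 0, 0, 0], [46, 0, 0, 0.015, 0, 0, 0], [46, 0, 0, 0.015, 0, 0, 0], [46, 0, 0, 0.008, 0, 0, 0], [46, 0, 0, 0, 0, 0, 0], [46, 0, 0, 0, 0, 0, 0]]
  ]
}}

```text
clock: 21.2
tool_pos: [0.5301, 0.0586, 0.2147]
ee_rot: [1.977, 2.44, 0.001]
contact_force: [-1.1, -0.2, -0.1]
width: 0.0391
```

Run:
```python
from h import *
delta(.5292,.0587,.212,11.9)
p,d=vision.read_camera("scene"); cv2.imwrite("pics/n_scene.png",p[:,:,::-1])
cv2.imwrite("pics/n1.png",cv2.resize(p[180:260,280:380,::-1],(750,600),interpolation=2))
```

```text
pos [0.5301 0.0586 0.2147] jaw 11.97 shift mm [ 0.3 -0.8  2.7] turn 0.07 tilt [0.001  0.0002] F [-1.1 -0.2 -0.1] w 0.0391 q [-0.66  0.17  0.52  1.88 -0.09  1.11  0.1 ] t 21.2
```

View pics/n1.png

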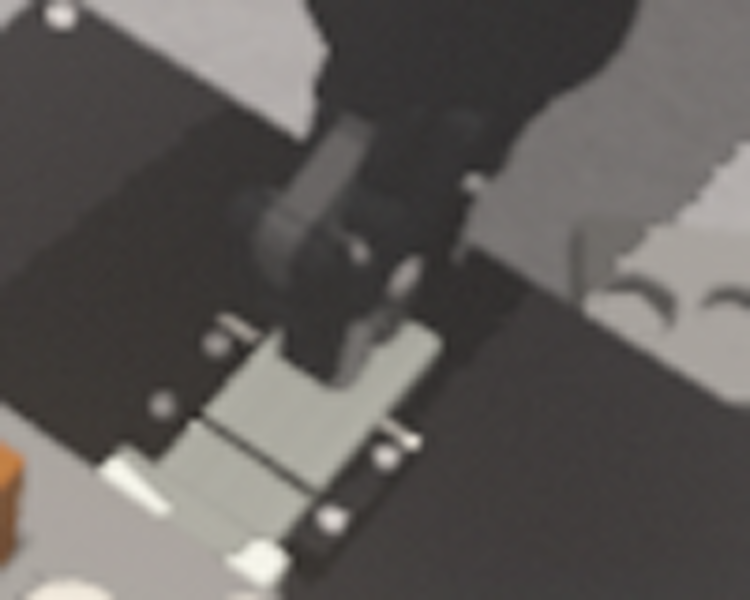

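Call:
{"api": "step_arm", "payload": {
  "motion": [
    [[46, 0, 0, 0.002, 0, 0, 0], [5, 0, 0, 0, 0, 0, 0], [5, 0, 0, 0, 0, 0, 0], [5, 0, 0, 0, 0, 0, 0], [5, 0, 0, 0, 0, 0, 0], [5, 0, 0, 0, 0, 0, 0], [5, 0, 0, 0, 0, 0, 0]]
  ]
}}

```text
clock: 21.95
tool_pos: [0.5298, 0.0586, 0.2122]
ee_rot: [1.977, 2.441, 0.001]
contact_force: [-0.8, -1.2, 5.0]
width: 0.0184
```

Run:
```python
from h import *
delta(.5292,.0587,.212,11.9)
p,d=vision.read_camera("scene"); cv2.imwrite("pics/o_scene.png",p[:,:,::-1])
cv2.imwrite("pics/o1.png",cv2.resize(p[180:260,280:380,::-1],(750,600),interpolation=2))
```

```text
pos [0.5298 0.0586 0.2122] jaw 11.97 shift mm [ 0.2 -0.6  0.2] turn 0.07 tilt [0.0006 0.0002] F [-0.8 -1.2  5. ] w 0.0184 q [-0.66  0.17  0.52  1.89 -0.1   1.1   0.1 ] t 21.95
```

View pics/o1.png

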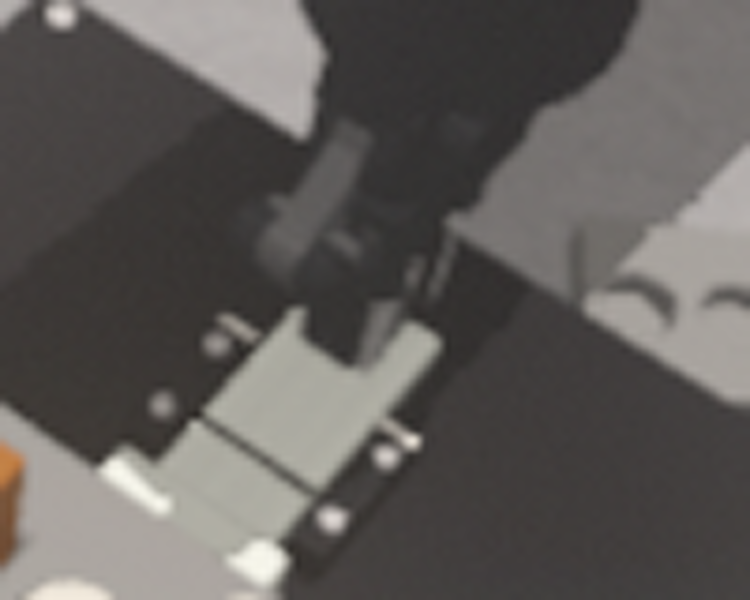

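The knob is gripped at 18 mm width. I pull about 22 mm first.

Call:
{"api": "step_arm", "payload": {
  "motion": [
    [[5, 0, -0.003, 0, 0, 0, 0], [5, 0, -0.004, 0, 0, 0, 0], [5, 0, -0.005, 0, 0, 0, 0], [5, 0, -0.005, 0, 0, 0, 0], [5, 0, -0.005, 0, 0, 0, 0], [5, 0, 0, 0, 0, 0, 0], [5, 0, 0, 0, 0, 0, 0]]
  ]
}}

```text
clock: 22.7
tool_pos: [0.5094, 0.0542, 0.2123]
ee_rot: [1.976, 2.439, 0.005]
contact_force: [8.6, 0.9, -1.7]
width: 0.0178
```

Run:
```python
from h import *
delta(.5298-.026*.9787,.0586-.026*.2053,.212,11.9)
p,d=vision.read_camera("scene"); cv2.imwrite("pics/p_scene.png",p[:,:,::-1])
cv2.imwrite("pics/p1.png",cv2.resize(p[200:270,285:355,::-1],(600,600),interpolation=2))
```

```text
pos [0.5094 0.0542 0.2123] jaw 11.98 shift mm [ 0.1 -5.1  0.3] turn 0.08 tilt [0.004  0.0005] F [ 8.6  0.9 -1.7] w 0.0178 q [-0.67  0.12  0.52  1.94 -0.07  1.09  0.08] t 22.7
```

View pics/p1.png

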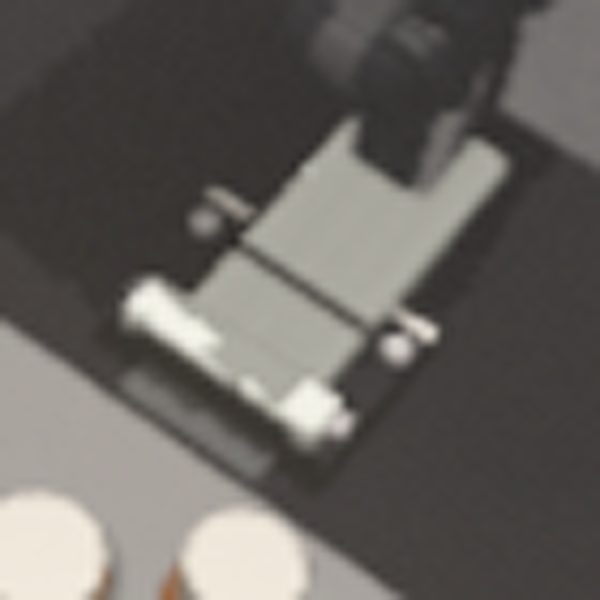

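The slide line runs from about (313,228) to (328,238) in scene, a few mm short of the white marks at (312,224) and (333,238). I measure the gap on the known planes.

```bash
cat > gap.py <<'E'
from h import *
def gap(f,n="scene"):
    im=cv2.imread(f) if isinstance(f,str) else f
    g=cv2.cvtColor(im,cv2.COLOR_BGR2GRAY).astype(np.float32)
    t=np.radians(11.85); x=np.array([np.cos(t),np.sin(t)]);y=np.array([-x[1],x[0]]); c=np.array([.6523,.0845])
    X=np.arange(-.115,-.04,.0002); Y=np.arange(-.04,.04,.0005)
    out={}
    for z in(.1305,.133):
        P=c+X[:,None,None]*x+Y[None,:,None]*y
        uv=proj(n,np.c_[P.reshape(-1,2),np.full(P.size//2,z)]).reshape(len(X),len(Y),2).astype(np.float32)
        out[z]=cv2.remap(g,uv[...,0],uv[...,1],cv2.INTER_CUBIC)
    return X,Y,out
E
python3 - <<'E'
from gap import *
for f in("scene0","p_scene"):
    X,Y,o=gap(f"pics/{f}.png")
    cv2.imwrite(f"pics/rect_{f}.png",cv2.resize(np.hstack([o[.1305],o[.133]]),None,fx=2.2,fy=1.5).clip(0,255))
a=cv2.imread("pics/rect_scene0.png");b=cv2.imread("pics/rect_p_scene.png");print(a.shape)
cv2.imwrite("pics/rect.png",cv2.resize(np.vstack([a,b]),(700,600)))
E
```

```text
(564, 704, 3)[ WARN:0@0.399] global loadsave.cpp:1063 imwrite_ Unsupported depth image for selected encoder is fallbacked to CV_8U.
```

View pics/rect.png

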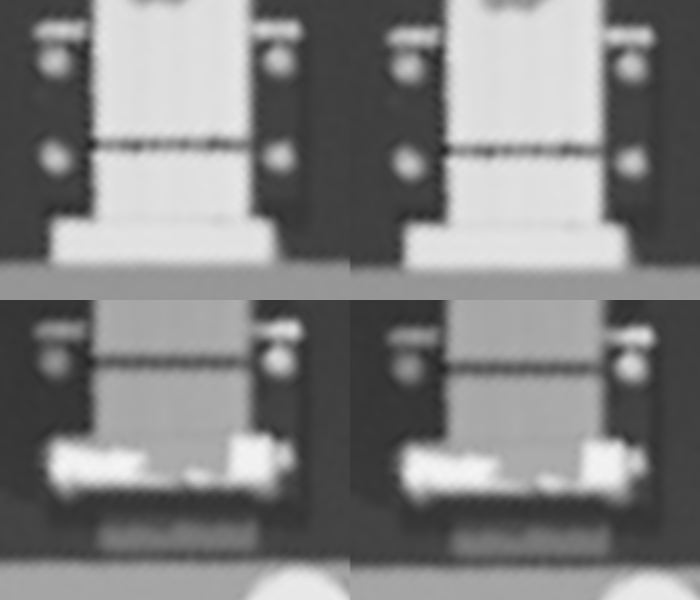

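```bash
cat >> gap.py <<'E'
def measure(f):
    X,Y,o=gap(f)
    b=o[.1305][:,(Y>-.012)&(Y<.009)].mean(1); w=np.where((X>-.103)&(X<-.066))[0]
    i=w[0]; prof=b[w]; base=np.median(prof); d=(base-prof).clip(0); k=d.argmax(); s=slice(max(k-12,0),k+13); line=(X[w][s]*d[s]).sum()/d[s].sum()
    r=[]
    for m in((Y>-.029)&(Y<-.023),(Y>.022)&(Y<.028)):
        e=o[.133][:,m].mean(1); u=np.where((X>-.113)&(X<-.1035))[0]; q=(e[u]-e[u].min()-.3*np.ptp(e[u])).clip(0); r.append((X[u]*q).sum()/q.sum())
    print("line",round(line*1e3,2),"marks",np.round(np.array(r)*1e3,2),"gap mm",round((line-np.mean(r))*1e3,2))
E
python3 - <<'E'
from gap import *
for f in("scene0","o_scene","p_scene"): measure(f"pics/{f}.png")
E
```

```text
line -78.79 marks [-105.9  -106.01] gap mm 27.17
line -78.8 marks [-105.89 -105.84] gap mm 27.07
line -67.07 marks [-105.9  -105.95] gap mm 38.85
```

```bash
sed -i 's/def measure(f):/def measure(f,hi=-.066):/; s/(X<-.066)/(X<hi)/; s/(X>-.103)/(X>-.116)/' gap.py
python3 - <<'E'
from gap import *
measure("pics/o_scene.png");measure("pics/p_scene.png",-.088)
E
```

```text
line -78.8 marks [-105.89 -105.84] gap mm 27.07
line -99.41 marks [-105.9  -105.95] gap mm 6.52
```

Run:
```python
from gap import *
X,Y,o=gap("pics/top0.png","top")
v=np.hstack([o[.1305],o[.133]]); cv2.imwrite("pics/rt.png",cv2.resize(v,(700,600)).clip(0,255).astype(np.uint8))
b=o[.1305][:,(Y>-.012)&(Y<.009)].mean(1); w=(X>-.095)&(X<-.066); d=(np.median(b[w])-b[w]).clip(0); k=d.argmax(); s=slice(k-12,k+13); print("line",(X[w][s]*d[s]).sum()/d[s].sum())
for lo,hi in((-.029,-.023),(.022,.028)):
    e=o[.133][:,(Y>lo)&(Y<hi)].mean(1); u=(X>-.113)&(X<-.099); print(np.c_[X[u]*1e3,e[u]][::4].round(1).tolist())
```

```text
line -0.07993055723331952
[[-113.0, 23.9], [-112.2, 25.2], [-111.4, 25.2], [-110.6, 29.9], [-109.8, 49.9], [-109.0, 84.1], [-108.2, 119.7], [-107.4, 146.2], [-106.6, 154.0], [-105.8, 143.4], [-105.0, 121.1], [-104.2, 98.7], [-103.4, 83.7], [-102.6, 76.4], [-101.8, 76.9], [-101.0, 87.4], [-100.2, 105.1], [-99.4, 121.9]]
[[-113.0, 20.9], [-112.2, 26.1], [-111.4, 36.5], [-110.6, 52.6], [-109.8, 73.5], [-109.0, 97.5], [-108.2, 116.8], [-107.4, 125.6], [-106.6, 124.7], [-105.8, 116.0], [-105.0, 101.0], [-104.2, 84.4], [-103.4, 73.1], [-102.6, 72.6], [-101.8, 81.6], [-101.0, 95.7], [-100.2, 112.7], [-99.4, 126.2]]
```

View pics/rt.png

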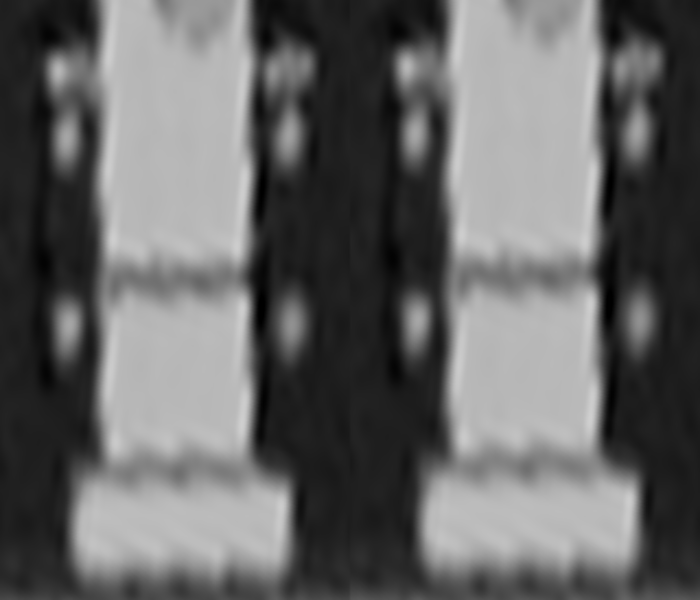

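Both cameras give about 27 mm of travel from closed to the mark, and 6.5 mm remains by vision. I pull about 6.5 mm more.

Call:
{"api": "step_arm", "payload": {
  "motion": [
    [[5, 0, -0.003, 0, 0, 0, 0], [5, 0, -0.0035, 0, 0, 0, 0], [5, 0, 0, 0, 0, 0, 0], [5, 0, 0, 0, 0, 0, 0], [5, 0, 0, 0, 0, 0, 0]]
  ]
}}

```text
clock: 23.25
tool_pos: [0.5033, 0.0529, 0.2123]
ee_rot: [1.976, 2.439, 0.005]
contact_force: [9.1, 1.8, -2.7]
width: 0.0183
```

Run:
```python
from gap import *
delta(.5298-.0265*.9787,.0586-.0265*.2053,.212,11.9)
p,d=vision.read_camera("scene"); cv2.imwrite("pics/r_scene.png",p[:,:,::-1])
cv2.imwrite("pics/r1.png",cv2.resize(p[200:270,285:355,::-1],(600,600),interpolation=2))
measure("pics/r_scene.png",-.094)
```

```text
pos [0.5033 0.0529 0.2123] jaw 11.98 shift mm [0.1 0.6 0.3] turn 0.08 tilt [0.0044 0.0005] F [ 9.1  1.8 -2.7] w 0.0183 q [-0.67  0.11  0.52  1.95 -0.06  1.09  0.08] t 23.25
line -105.63 marks [-105.87 -106.01] gap mm 0.31
```

View pics/r1.png

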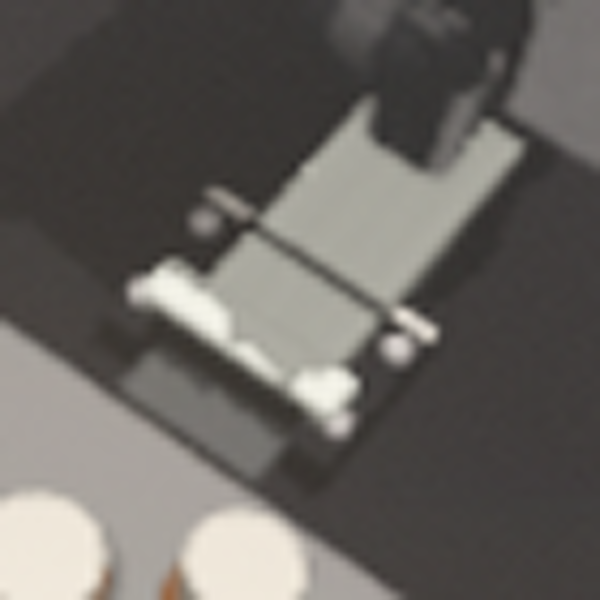

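The black line, from (315,225) to (331,235), now runs into both white marks, with a 0.3 mm gap. I hold a moment to check it doesn't drift and that the glass is still in place.

Call:
{"api": "step_arm", "payload": {
  "motion": [
    [[5, 0, 0, 0, 0, 0, 0], [5, 0, 0, 0, 0, 0, 0], [5, 0, 0, 0, 0, 0, 0], [5, 0, 0, 0, 0, 0, 0], [5, 0, 0, 0, 0, 0, 0], [5, 0, 0, 0, 0, 0, 0]]
  ]
}}

```text
clock: 23.9
tool_pos: [0.5033, 0.053, 0.2123]
ee_rot: [1.976, 2.439, 0.005]
contact_force: [9.2, 2.0, -3.6]
width: 0.0182
```

Run:
```python
from gap import *
delta(.5033,.0529,.212,11.9)
p,d=vision.read_camera("scene"); cv2.imwrite("pics/s_scene.png",p[:,:,::-1])
measure("pics/s_scene.png",-.094)
cv2.imwrite("pics/s1.png",cv2.resize(p[90:330,150:410,::-1],(650,600),interpolation=2))
I=p[:,:,::-1].copy()
for nm,s,z in(("vial",(312,264),.2),("bottle",(272,236),.2),("pot",(289,264),.153),("jar",(259,138),.048)):
    v=cv2.cvtColor(I,cv2.COLOR_BGR2HSV)[s[1],s[0]]; print(nm,v,*circ("scene",blob(I,s,v[2]*.85),z))
```

```text
pos [0.5033 0.053  0.2123] jaw 11.98 shift mm [-0.  -0.   0.3] turn 0.08 tilt [0.0044 0.0004] F [ 9.2  2.  -3.6] w 0.0182 q [-0.67  0.11  0.52  1.95 -0.06  1.09  0.08] t 23.9
line -105.62 marks [-105.88 -106.01] gap mm 0.32
vial [ 18  21 238] [644.4 125.5] [21.9 22.2]
bottle [ 17  22 239] [661.6  43.6] [21.3 21.9]
pot [ 19  22 239] [653.6  83.9] [25.7 26.2]
jar [ 18  21 238] [ 427.5 -286.5] [42. 42.]
```

View pics/s1.png

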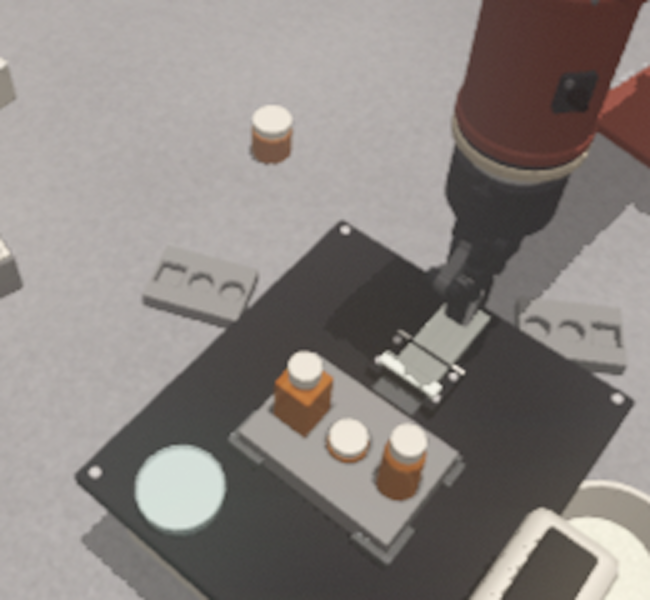

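The vial, bottle, pot, jar and dish are where they should be, and the slide is steady at the line. I hand the job in.

```bash
python3 -c "
from plant import manip
print(manip.sign_off())"
```

```text
the job is handed in; nothing more can be done
None
```

The vial and the square bottle are in their pockets, and I handed in at about 24 s with the arm still holding the clamp slide at the open line. I placed the bottle first, then the vial, both while the clamp still gripped the tray, and only then pulled the slide out by its knob.

- **Vial and bottle:** In the last pictures both stand upright in their pockets. Each touched down at about the height of the pocket floor, and their caps were within about 1 mm of the pocket centres.
- **Clamp:** The line on the slide was 0.3 mm from the marks on the guide and did not move over 0.6 s of holding, with about 9 N of spring pull on the gripper.
- **Everything else:** The pot and the jar measured where they were at the start. In the last picture the dish and the small trays also look undisturbed.

**Two checks disagreed slightly:** I measured about 27 mm from the closed position to the open mark in both cameras, against the stated 26 mm. The gripper's travel was also about 27 mm. I went by the visible lines.

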